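# Set up a bearing carrier for its new bearing to be driven in

### The arm

A 7-joint arm with a two-finger parallel gripper is mounted at the origin on the work surface. World frame = base frame: x ahead of the robot, y to its left, z up, the work surface at z = 0. Lengths are in m, angles in rad, forces in N, time in s.
With the tool pointing down it reaches from about 0.425 to 1.025 m from the base axis. Payload 9.4 kg.
Tool frame: the origin (TCP) lies at the very end of the fingers, on their centre line; the grasp point (between the pads) lies 19 mm behind it (bot.grip_point_offset is the distance from the TCP to the grasp point, in m); y points along the fingers, x is the direction in which the jaws open and shut, and the axes are right-handed (so a half turn about y gives the same grasp; the last joint's range is limited). The gripper opens to 85 mm and grips with 20 to 120 N. Pads are 22 mm wide; open, the fingers measure 114 mm over their backs; the gripper's body (76 mm by 85 mm) begins 54 mm behind the grasp point. The pads swing forward as they close: fully open they stand 13 mm farther back than shut.
Start: joints at [1.121, 0.599, -0.003, 1.599, 0.002, 0.943, -0.08], TCP at [0.264, -0.675, 0.231] pointing down, gripper open.
Joint ranges: [-2.57, 2.57], [-0.35, 1.97], [-1.29, 1.29], [0.11, 2.56], [-1.05, 4.19], [0.11, 1.86], [-2.63, 2.63]. Speed limits (rad/s): [2.22, 2.22, 3.01, 3.01, 3.14, 3.14, 3.14].

### API

Orientations are given as a unit quaternion [w, x, y, z].
In Python, from cell import get_obs, camera, camera_params, bot, trace, place_of gives the robot as it stands. The module is installed in compiled form; this text tells all that it offers.
- The arm moves only by the tool send_rows, never from a script. Its argument "targets" is a list that holds one entry, the list of rows, each a list of 5 numbers: the finger opening in m, from 0 to 0.0854, then the shift along the tool's x, y, z in m, then the turn about the tool's y in rad. In form: [[[fingers, tx, ty, tz, roll], ...]]. A call has 1 to 10 rows; each row shifts and turns the commanded pose from where the row before left it, along the tool's axes as they then stand; what a row does not reach is not made up. A row lasts 1/8 s, in which the tool goes at most 62.5 mm and 10.7 degrees, less where a joint would pass 70% of its speed; a pose out of reach is approached as far as the arm can. A call is refused whole if a number of a shift passes 0.0625 or a number of a turn 0.188, either way. A call with a gripper value outside its range is refused whole. The fingers move at their own pace and stop on an object; "squeeze" is the grip in N (left out, the last holds). Time passes only in rows, so rows that do not move let the fingers close. It gives the time, the measured TCP pose, the force and the opening at its end, in the units of the state.
- get_obs(): the state, without advancing time (a new reading comes with each control period).
- camera(name): name is "scene" or "side" or "wrist"; returns (picture, depth): 420x560x3 uint8, blue, green, red; 420x560 float32, m along the optical axis (not along the pixel's ray), 0 where there is no reading.
- camera_params(name): a dict with "fx", "fy", "cx", "cy" (pixels), "extrinsics" (4x4, takes a point from camera to world coordinates). Camera axes: x right, y up, looking along -z (the intrinsics and any distortion apply to the point x, -y, -z); pixel columns grow to the right and rows downward; lengths in m; the calibration is good to about 2 mm. The wrist camera is an equidistant fisheye: a pixel r from the principal point sees the ray r / f radians off the axis. A picture is of the moment at which its call begins: read the wrist's pose just before it. camera_params takes no time and is no camera call; for the wrist camera it gives the pose at the moment of the call.
- bot.hand_in(): hands the job in, once; it reports no verdict.
Trained networks look in the newest picture that a camera, given by its name, has taken for a name from the list of things; names that differ only in an ending like _2 or _b are one class to them, and where a whole thing is asked for, a point or a joint stands for the part that bears it (a point fixed in the world has none). Each returns a list of dicts, best first, with "conf" (0 to 1); they miss things now and then, are a little off and sometimes report something else, mostly with a low value. They report only what shows in the picture. A call takes as long as a camera call. They do not tell look-alikes from the thing itself.
- trace(camera, query): "mask" (420x560 bool, what is visible of it) and "location" ([column, row] as shares, 0 to 1, of the picture: columns of its width, rows of its height, amid what is visible of it).
- place_of(camera, query): "location" ([column, row] as shares, 0 to 1, of the picture: columns of its width, rows of its height: a listed point, or the origin of a listed thing).
The state is a dict: "time_s": time; "q": joint angles; "joint_vel": joint speeds; "tau": joint torques, N m; "eef_pos": TCP position; "orientation": TCP orientation; "contact_force": force on the tool from outside, world axes, zero at the start; "wrist_torque": the same for the moment, N m; "width": opening from 0.0 (shut) to 1.0 (fully open).
Only numpy, scipy, OpenCV 4.12 (cv2) and the standard library are available. Lean on these libraries where they do the work, as an engineer would, in place of code of your own. Each camera call takes 0.05 s, during which the arm holds its last target.

### The job

Set up the bearing carrier on the anvil plate, ready for its new bearing to be driven in: lay the two steel support blocks flat on the plate, parallel to its short edges and level with the hole, one on each side of the hole and just clear of it, then rest the carrier's flange across both blocks, neck up, with its spigot hanging free between them and centred over the hole. Then set the bearing flat in the mouth of the carrier, without dropping it, and last put on top of it, centred and boss up, the driving disc whose diameter is just less than the bearing's. Leave the other two discs, the grease tub and the hammer alone, and let go of everything.

Things in the scene. Friction and masses are not known exactly. Their poses are not given: they have to be found in the camera images.
- plate_hole0 (a point): Dark steel anvil plate, fixed to the bench, 170 mm long x 130 mm wide x 14 mm thick, with one through hole of 50 mm diameter in its middle. This point is the centre of the hole at the plate's upper face. y runs along the long edges, x along the short edges, z up; the blocks belong on the +y and the -y side of the hole, their long axes along x.
- block_a_center (a point): One of two identical bright steel support blocks, a bar 90 mm long with a 28 x 28 mm section, about 0.5 kg, three small dark cross holes in its sides. The point is its centre; x runs along its length. Either block may go on either side. Lies loose on the bench.
- block_b_center (a point): The other support block, the same as block_a: 90 x 28 x 28 mm, the point at its centre, x along its length.
- carrier_neck (a point): Cast aluminium carrier, 0.4 kg, standing neck up, 66 mm high, round. From below: spigot 40 mm dia, 12 high; flange 104 dia, 10 thick; neck 52 dia, 44 high. Mouth: counterbore 46 dia, 2.5 deep, then bore 36: the bearing stands on that shoulder. Point: on the axis, 46 mm above the spigot's foot, 20 mm below the rim. z up. On the blocks its foot is 16 mm above the plate.
- bearing_center (a point): Double-row ball bearing of steel with dark rubber seals, 40 mm outer diameter, 17 mm bore, 18 mm high, about 0.1 kg, lying flat on the bench. The point is its centre, 9 mm above its underside. In the carrier's mouth it stands 15.5 mm proud of the rim.
- disc_mid_center (a point): Aluminium driving disc of 38 mm diameter, the one to use: 9 mm thick with a flat underside, and on top a round boss 18 mm in diameter and 16 mm high (25 mm high in all) to hold it by. The point is on the axis, half-way up (12.5 mm above its underside).
- disc_small_center (a point): Aluminium driving disc of 26 mm diameter, too small for this bearing: same thickness, boss and point as disc_mid. Leave it alone.
- disc_large_center (a point): Aluminium driving disc of 54 mm diameter, too large for this bearing: same thickness, boss and point as disc_mid. Leave it alone.
- tub_center (a point): Grey grease tub with a black lid, 80 mm diameter, 62 mm high, standing on the bench; the point is half-way up. Leave it alone.
- hammer: Hammer about 270 mm long, lying on the bench beyond the plate, roughly crosswise. The origin lies on the bench near its middle, x runs along the handle to the head. Leave it alone.
There are look-alikes about, which are no part of the job. Of the things that look like the part that bears carrier_neck, take the one that is farthest to the robot's left at the start. Leave any yellow look-alike of the part that bears disc_mid_center alone.

How it is judged:
On the way, in this order (a step that is already met when the one before it is completed fails the run):
1. both support blocks lie on the plate, one on each side of the hole (((y of block_a_center in the frame of plate_hole0 between 0.037 and 0.058 m and x of block_a_center in the frame of plate_hole0 between -0.015 and 0.015 m and z of block_a_center in the frame of plate_hole0 between 0.011 and 0.017 m and angle between the x axis of each of block_a_center, block_b_center and the x axis of plate_hole0, either way round below 0.15 rad and y of block_b_center in the frame of plate_hole0 between -0.058 and -0.037 m and x of block_b_center in the frame of plate_hole0 between -0.015 and 0.015 m and z of block_b_center in the frame of plate_hole0 between 0.011 and 0.017 m) or (y of block_a_center in the frame of plate_hole0 between -0.058 and -0.037 m and x of block_a_center in the frame of plate_hole0 between -0.015 and 0.015 m and z of block_a_center in the frame of plate_hole0 between 0.011 and 0.017 m and angle between the x axis of each of block_a_center, block_b_center and the x axis of plate_hole0, either way round below 0.15 rad and y of block_b_center in the frame of plate_hole0 between 0.037 and 0.058 m and x of block_b_center in the frame of plate_hole0 between -0.015 and 0.015 m and z of block_b_center in the frame of plate_hole0 between 0.011 and 0.017 m))), for 0.2 s.
2. the carrier rests on both blocks, centred over the hole (horizontal distance between carrier_neck and plate_hole0 below 0.01 m and z of carrier_neck in the frame of plate_hole0 between 0.059 and 0.065 m and angle between carrier_neck's own z axis and vertical below 0.04 rad), for 0.2 s.
3. the bearing stands flat in the carrier's mouth (horizontal distance between bearing_center and carrier_neck below 0.005 m and z of bearing_center in the frame of carrier_neck between 0.0245 and 0.0285 m and angle between bearing_center's own z axis and vertical below 0.06 rad), for 0.2 s.
4. the 38 mm disc lies centred on the bearing (horizontal distance between disc_mid_center and bearing_center below 0.005 m and z of disc_mid_center in the frame of bearing_center between 0.0195 and 0.0235 m and angle between disc_mid_center's own z axis and vertical below 0.06 rad), for 0.2 s.
At the end, for the whole second after the job is handed in: Blocks flat on the plate either side of the hole: centres 37-58 mm from it lengthwise, within 15 mm across, 0.15 rad. Carrier level on both, within 10 mm of the hole. Bearing flat in its mouth (5 mm), 38 mm disc flat on the bearing (5 mm). All released, at rest (all of step 2 and all of step 3 and all of step 4 and ((y of block_a_center in the frame of plate_hole0 between 0.037 and 0.058 m and x of block_a_center in the frame of plate_hole0 between -0.015 and 0.015 m and z of block_a_center in the frame of plate_hole0 between 0.011 and 0.017 m and angle between the x axis of each of block_a_center, block_b_center and the x axis of plate_hole0, either way round below 0.15 rad and y of block_b_center in the frame of plate_hole0 between -0.058 and -0.037 m and x of block_b_center in the frame of plate_hole0 between -0.015 and 0.015 m and z of block_b_center in the frame of plate_hole0 between 0.011 and 0.017 m) or (y of block_a_center in the frame of plate_hole0 between -0.058 and -0.037 m and x of block_a_center in the frame of plate_hole0 between -0.015 and 0.015 m and z of block_a_center in the frame of plate_hole0 between 0.011 and 0.017 m and angle between the x axis of each of block_a_center, block_b_center and the x axis of plate_hole0, either way round below 0.15 rad and y of block_b_center in the frame of plate_hole0 between 0.037 and 0.058 m and x of block_b_center in the frame of plate_hole0 between -0.015 and 0.015 m and z of block_b_center in the frame of plate_hole0 between 0.011 and 0.017 m)) and contact force between the fingers and block_a below 0.1 N and contact force between the fingers and block_b below 0.1 N and contact force between the fingers and carrier below 0.1 N and contact force between the fingers and bearing below 0.1 N and contact force between the fingers and disc_mid below 0.1 N and linear speed of each of block_a, block_b, carrier, bearing, disc_mid below 0.02 m/s); the robot touches nothing.
It fails at once if the small disc is moved by more than 20 mm (distance of disc_small_center from where it was at the start of the episode above 0.02 m).
It fails at once if the large disc is moved by more than 20 mm (distance of disc_large_center from where it was at the start of the episode above 0.02 m).
It fails at once if the grease tub is moved by more than 20 mm (distance of tub_center from where it was at the start of the episode above 0.02 m).
It fails at once if the hammer is moved by more than 20 mm (distance of hammer from where it was at the start of the episode above 0.02 m).
It fails at once if the bearing is dropped (falls freely by more than about 10 mm) (linear speed of bearing above 0.45 m/s and contact force between the fingers and bearing below 0.05 N and height (world z) of bearing_center above 0.012 m).
It also fails if it takes over 120 s, if anything falls off the work surface, if the arm or the gripper's body presses on something with over 40 N, if the wrist force passes 120 N, or if a joint passes its speed limit or range.

## Working session

There is one attempt and no reset: what is moved stays moved. The work goes in short steps, Python scripts to look and compute and a tool call to move; the robot and the scene stay as the last step left them, time stands still between calls to the robot, and variables do not carry over. Pictures are saved under pics/ and viewed, and the job is handed in when it is done.

Besides the shell and the picture viewer there is one more tool, called after "Emit:" as name(argument=value, ...), one argument or row to a line, values as JSON. send_rows: Moves the arm, as the interface text tells. Its arguments: {"type":"object","properties":{"targets":{"type":"array"},"squeeze":{"type":"number"}},"required":["targets"]}

```bash
ls; mkdir -p pics; python3 - <<'E'
from cell import *
import cv2,numpy as np
o=get_obs();print({k:np.round(v,4).tolist() for k,v in o.items()}, bot.grip_point_offset)
for n in ("scene","side","wrist"):
    p,d=camera(n);cv2.imwrite(f"pics/{n}0.png",p);c=camera_params(n)
    print(n,{k:np.round(v,3).tolist() for k,v in c.items()},p.shape)
E
```

```text
pics
{'time_s': 0.0, 'q': [1.1213, 0.6001, -0.0025, 1.6001, 0.0018, 0.9429, -0.0798], 'joint_vel': [0.0003, 0.0011, 0.0, 0.0002, -0.0007, 0.0014, 0.0007], 'tau': [0.0016, -77.6445, 1.5649, -25.8011, 0.0122, 0.0091, 0.0], 'eef_pos': [0.2639, -0.6748, 0.2304], 'orientation': [0.5843, -0.5837, 0.3991, -0.3982], 'contact_force': [0.7728, 0.0855, 0.2798], 'wrist_torque': [-0.0135, -0.0368, 0.0119], 'width': 0.9982} 0.0187
scene {'fx': 450.015, 'fy': 450.015, 'cx': 280.868, 'cy': 211.883, 'extrinsics': [[-0.665, -0.641, 0.383, 1.06], [0.747, -0.571, 0.34, 0.343], [0.001, 0.512, 0.859, 1.101], [0.0, 0.0, 0.0, 1.0]]} (420, 560, 3)
side {'fx': 430.743, 'fy': 430.743, 'cx': 281.928, 'cy': 211.557, 'extrinsics': [[-0.714, 0.54, -0.446, 0.101], [-0.701, -0.549, 0.455, 0.42], [0.001, 0.638, 0.77, 0.887], [0.0, 0.0, 0.0, 1.0]]} (420, 560, 3)
wrist {'fx': 325.192, 'fy': 325.192, 'cx': 279.77, 'cy': 204.472, 'extrinsics': [[0.364, 0.895, 0.257, 0.329], [-0.931, 0.35, 0.099, -0.649], [-0.001, -0.275, 0.961, 0.373], [0.0, 0.0, 0.0, 1.0]]} (420, 560, 3)
```

View pics/scene0.png

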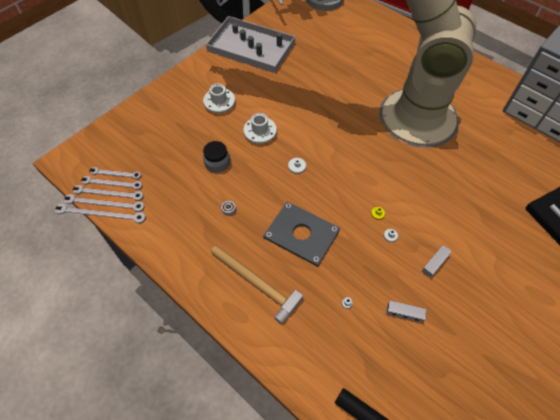

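View pics/side0.png

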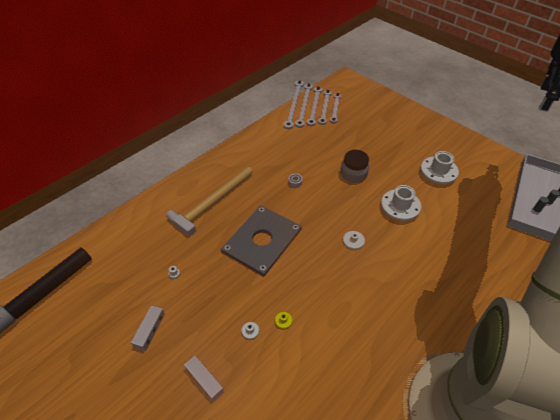

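View pics/wrist0.png

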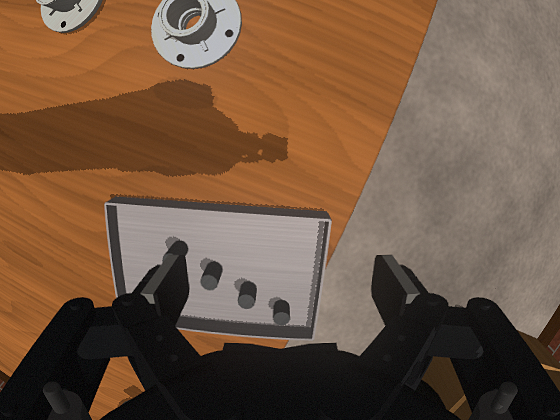

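```bash
cat > h.py <<'E'
from cell import *
import cv2,numpy as np
def P(n): 
    c=camera_params(n);return c,np.array(c["extrinsics"])
def ray(n,u,v):
    c,E=P(n);x=(u-c["cx"])/c["fx"];y=(v-c["cy"])/c["fy"]
    if n=="wrist":
        r=np.hypot(x,y);s=np.sinc(r/np.pi); d=np.array([x*s,-y*s,-np.cos(r)])
    else: d=np.array([x,-y,-1.])
    return E[:3,3],E[:3,:3]@d
def onz(n,u,v,z):
    o,d=ray(n,u,v);return o+d*(z-o[2])/d[2]
def cloud(n,m,dep):
    v,u=np.nonzero(m&(dep>0));c,E=P(n)
    x=(u-c["cx"])/c["fx"];y=(v-c["cy"])/c["fy"];z=dep[v,u]
    if n=="wrist":
        r=np.hypot(x,y);k=np.where(r>1e-9,np.tan(r)/np.maximum(r,1e-9),1);x=x*k;y=y*k
    return (E[:3,:3]@np.array([x*z,-y*z,-z])).T+E[:3,3]
E
python3 - <<'E'
from h import *
names=["plate_hole0","block_a_center","carrier_neck","bearing_center","disc_mid_center","disc_small_center","disc_large_center","tub_center","hammer"]
z={"plate_hole0":.014,"block_a_center":.014,"carrier_neck":.046,"bearing_center":.009,"tub_center":.031,"hammer":0}
for n in ("scene","side"):
    p,d=camera(n)
    for q in names:
        for r in place_of(n,q):
            u,v=r["location"][0]*560,r["location"][1]*420
            print(n,q,round(r["conf"],2),round(u),round(v),np.round(onz(n,u,v,z.get(q,.0125)),3))
    for q in ["block_a_center","bearing_center","disc_mid_center"]:
        for r in trace(n,q):
            c=cloud(n,r["mask"],d);print(n,"mask",q,round(r["conf"],2),len(c),np.round(np.median(c,0),3),np.round(np.percentile(c[:,2],[2,98]),3))
E
```

```text
scene plate_hole0 0.9 300 230 [ 0.584 -0.01   0.014]
scene block_a_center 0.56 253 279 [ 0.775 -0.007  0.014]
scene block_a_center 0.55 407 311 [0.581 0.338 0.014]
scene carrier_neck 0.84 260 123 [ 0.393 -0.337  0.046]
scene carrier_neck 0.7 221 93 [ 0.383 -0.518  0.046]
scene bearing_center 0.74 228 211 [ 0.672 -0.203  0.009]
scene disc_mid_center 0.54 378 211 [0.391 0.114 0.012]
scene disc_mid_center 0.49 392 234 [0.424 0.186 0.012]
scene disc_small_center 0.49 347 301 [0.658 0.21  0.012]
scene disc_large_center 0.76 299 163 [ 0.409 -0.162  0.012]
scene tub_center 0.92 219 157 [ 0.563 -0.345  0.031]
scene hammer 0.57 252 280 [ 0.775 -0.011  0.   ]
scene mask block_a_center 0.87 551 [0.589 0.335 0.028] [0.003 0.033]
scene mask bearing_center 0.54 163 [ 0.665 -0.209  0.018] [0.001 0.023]
scene mask disc_mid_center 0.5 139 [0.433 0.184 0.012] [0.005 0.029]
scene mask disc_mid_center 0.43 133 [0.398 0.117 0.012] [0.003 0.03 ]
side plate_hole0 0.93 265 237 [ 0.578 -0.007  0.014]
side block_a_center 0.88 148 329 [0.583 0.34  0.014]
side carrier_neck 0.85 401 196 [ 0.402 -0.332  0.046]
si
[... 230 characters left out ...]
d_center 0.58 282 318 [0.395 0.119 0.012]
side disc_small_center 0.45 174 271 [0.661 0.213 0.012]
side disc_large_center 0.61 356 240 [ 0.412 -0.161  0.012]
side tub_center 0.76 352 167 [ 0.569 -0.341  0.031]
side tub_center 0.35 252 326 [0.422 0.183 0.031]
side tub_center 0.29 294 181 [ 0.65  -0.187  0.031]
side hammer 0.96 217 200 [ 0.771 -0.011 -0.   ]
side mask block_a_center 0.72 697 [0.41  0.323 0.028] [0.009 0.031]
side mask block_a_center 0.6 761 [0.58  0.339 0.027] [0.001 0.031]
side mask bearing_center 0.56 164 [ 0.663 -0.203  0.015] [0.    0.019]
side mask disc_mid_center 0.63 239 [0.39  0.122 0.009] [0.    0.026]
side mask disc_mid_center 0.6 249 [0.424 0.189 0.009] [0.    0.026]
```

```bash
python3 - <<'E'
from h import *
def rect(q): 
    r=cv2.minAreaRect((q[:,:2]*1000).astype(np.float32)); return [np.round(r[0],1),np.round(r[1],1),round(r[2],1)]
for n,seeds in (("scene",{"plate":(281,230),"b1":(407,307),"b2":(437,257)}),("side",{"plate":(240,240),"b1":(148,325),"b2":(203,375)})):
    p,d=camera(n)
    hsv=cv2.cvtColor(p,cv2.COLOR_BGR2HSV)
    gray=(hsv[...,1]<70)
    for k,(u,v) in seeds.items():
        m=gray.astype(np.uint8)
        nn,l=cv2.connectedComponents(m,connectivity=4)
        w=np.zeros((420,560),bool);w[max(0,v-50):v+50,max(0,u-60):u+60]=1
        mm=(l==l[v,u])&w
        cv2.imwrite(f"pics/m_{n}_{k}.png",mm.astype(np.uint8)*255)
        z=.014 if k=="plate" else .028
        c,E=P(n)
        q=cloud(n,mm,d); 
        q=q[np.abs(q[:,2]-z)<.008]
        # project via known plane
        v_,u_=np.nonzero(mm&(d>0)); 
        cl=cloud(n,mm,d);s=np.abs(cl[:,2]-z)<.008
        pts=np.array([onz(n,a,b,z) for a,b in zip(u_[s],v_[s])])
        print(n,k,l[v,u],len(pts),rect(pts),np.round(np.median(cl[s],0),4))
E
```

```text
scene plate 47 2378 [array([586.1,  -3.6]), array([130.9, 168.9]), 11.0] [5.887e-01 3.000e-04 1.570e-02]
scene b1 54 444 [array([586.9, 334.8]), array([32.8, 90.5]), 28.3] [0.5863 0.3351 0.0291]Traceback (most recent call last):
  File "<stdin>", line 21, in <module>
  File "h.py", line 12, in onz
    o,d=ray(n,u,v);return o+d*(z-o[2])/d[2]
        ~~~^^^^^^^
  File "h.py", line 6, in ray
    c,E=P(n);x=(u-c["cx"])/c["fx"];y=(v-c["cy"])/c["fy"]
        ~^^^
  File "h.py", line 4, in P
    c=camera_params(n);return c,np.array(c["extrinsics"])
ValueError: time passes only in moves, steps and waits
```

```bash
python3 - <<'E'
s=open('h.py').read()
s=s.replace('''def P(n): 
    c=camera_params(n);return c,np.array(c["extrinsics"])''','''from functools import lru_cache
@lru_cache(None)
def P(n): 
    c=camera_params(n);return c,np.array(c["extrinsics"])
def comp(p,u,v,hw=60,sat=70):
    hsv=cv2.cvtColor(p,cv2.COLOR_BGR2HSV);_,l=cv2.connectedComponents((hsv[...,1]<sat).astype(np.uint8),connectivity=4)
    w=np.zeros(l.shape,bool);w[max(0,v-hw):v+hw,max(0,u-hw):u+hw]=1
    return (l==l[v,u])&w
def flat(n,m,d,z,tol=.008):
    v,u=np.nonzero(m&(d>0));s=np.abs(cloud(n,m,d)[:,2]-z)<tol
    return np.array([onz(n,a,b,z) for a,b in zip(u[s],v[s])])
def rect(q): 
    r=cv2.minAreaRect((q[:,:2]*1000).astype(np.float32)); return [np.round(r[0],1),np.round(r[1],1),round(r[2],1)]''')
open('h.py','w').write(s)
E
python3 - <<'E'
from h import *
for n,seeds in (("scene",{"plate":(281,230),"b1":(407,307),"b2":(437,257)}),("side",{"plate":(240,240),"b1":(148,325),"b2":(203,375)})):
    p,d=camera(n)
    for k,(u,v) in seeds.items():
        mm=comp(p,u,v); pts=flat(n,mm,d,.014 if k=="plate" else .028,.006)
        print(n,k,len(pts),rect(pts))
        if k=="plate":
            # hole: pixels inside plate not in mask
            cs,h=cv2.findContours(mm.astype(np.uint8),cv2.RETR_CCOMP,cv2.CHAIN_APPROX_NONE)
            for c_,h_ in zip(cs,h[0]):
                if len(c_)>25 and h_[3]>=0:
                    e=np.array([onz(n,a,b,.014) for a,b in c_[:,0]]);(x,y),ax,t=cv2.fitEllipse((e[:,:2]*1000).astype(np.float32));print(" hole",np.round([x,y],1),np.round(ax,1))
E
```

```text
scene plate 2312 [array([586.1,  -3.6]), array([130.9, 168.9]), 11.0]
 hole [586.4  -2.6] [49.2 52.7]
scene b1 422 [array([586.3, 334.3]), array([30.5, 90.7]), 27.8]
scene b2 320 [array([418.5, 318. ]), array([27.1, 93.5]), 88.5]
side plate 2546 [array([5.836e+02, 2.000e-01]), array([129.4, 170.6]), 11.4]
 hole [ 5.836e+02 -5.000e-01] [51.7 54. ]
side b1 547 [array([582.6, 337.7]), array([30.6, 91.8]), 27.7]
side b2 651 [array([415.8, 321.7]), array([27.9, 89.8]), 88.7]
```

```bash
cat >> h.py <<'E'
from scipy.spatial.transform import Rotation as R
def tool():
    o=get_obs();w,x,y,z=o["orientation"];return o,np.array(o["eef_pos"]),R.from_quat([x,y,z,w]).as_matrix()
def plan(xyz,jaw_deg):
    """turn first, then shift. jaw_deg: world direction of jaw axis (mod 180)"""
    o,p,M=tool(); cur=np.degrees(np.arctan2(M[1,0],M[0,0]))
    dd=(jaw_deg-cur+90)%180-90
    s=np.sign(M[2,1]) # tool y down -> -1
    for a in (dd, dd-180*np.sign(dd)):
        roll=np.radians(a)*s
        M2=M@R.from_rotvec([0,roll,0]).as_matrix()
        print("roll %.3f (q7 %.2f) shift"%(roll,o["q"][6]),np.round((M2.T@(np.array(xyz)-p))*1000,1),"mm; jaw now %.1f"%cur)
    print("tcp",np.round(p*1000,1),"tooly",np.round(M[:,1],3),"toolx",np.round(M[:,0],3),"toolz",np.round(M[:,2],3),"t",round(o["time_s"],2),"w",round(o["width"],3),"F",np.round(o["contact_force"],1))
E
python3 - <<'E'
from h import *
plan([.5845,.336,.2],28)
plan([.417,.320,.2],88.6)
E
```

```text
roll 1.455 (q7 -0.08) shift [-757.7   31.3 -742.4] mm; jaw now -68.6
roll -1.687 (q7 -0.08) shift [757.7  31.3 742.4] mm; jaw now -68.6
tcp [ 264.  -675.2  231.2] tooly [-0.  0. -1.] toolx [ 0.364 -0.931 -0.   ] toolz [ 0.931  0.364 -0.   ] t 1.6 w 1.002 F [-0.3  0.4 -0.2]
roll 0.397 (q7 -0.08) shift [-998.6   31.3  128.6] mm; jaw now -68.6
roll -2.744 (q7 -0.08) shift [ 998.6   31.3 -128.6] mm; jaw now -68.6
tcp [ 264.  -675.2  231.2] tooly [-0.  0. -1.] toolx [ 0.364 -0.931 -0.   ] toolz [ 0.931  0.364 -0.   ] t 1.6 w 1.002 F [-0.3  0.4 -0.2]
```

Emit:
send_rows(
  targets=[
    [[0.0854,0,0,0.0625,-0.092],[0.0854,0,0,0.0625,-0.092],[0.0854,0,0,0.0625,-0.092],[0.0854,0,0,0.0625,-0.092],[0.0854,0,0,0.0625,-0.092],[0.0854,0,0,0.0625,-0.092],[0.0854,0,0,0.0625,-0.092],[0.0854,0,0,0.0625,-0.092],[0.0854,0,0,0.0625,-0.092],[0.0854,0,0,0.0625,-0.092]],
  ],
  squeeze=60,
)

```text
time_s: 2.85
eef_pos: [0.6911, -0.2462, 0.2312]
orientation: [-0.7, 0.7, -0.097, 0.097]
contact_force: [0.3, -0.3, 0.1]
width: 1.007
```

```bash
python3 - <<'E'
from h import *
plan([.5845,.336,.2],28)
E
```

```text
roll -0.764 (q7 -0.16) shift [179.2  31.1 564.1] mm; jaw now -15.8
roll 2.378 (q7 -0.16) shift [-179.2   31.1 -564.1] mm; jaw now -15.8
tcp [ 691.1 -246.2  231.2] tooly [ 0. -0. -1.] toolx [ 0.962 -0.272  0.   ] toolz [ 0.272  0.962 -0.   ] t 2.85 w 1.007 F [ 0.3 -0.3  0.1]
```

Emit:
send_rows(
  targets=[
    [[0.0854,-0.01,0,0.0625,-0.06],[0.0854,-0.01,0,0.0625,-0.06],[0.0854,-0.01,0,0.0625,-0.06],[0.0854,-0.01,0,0.0625,-0.06],[0.0854,0,0,0,0]],
  ],
)

```text
time_s: 3.48
eef_pos: [0.6969, 0.0093, 0.2317]
orientation: [0.708, -0.706, 0.01, -0.01]
contact_force: [-0.5, -0.6, 0.9]
width: 1.001
```

```bash
python3 - <<'E'
from h import *
plan([.5845,.336,.2],28)
p,d=camera("wrist");cv2.imwrite("pics/w1.png",p)
print(np.round(P("wrist")[1],3))
print(place_of("wrist","plate_hole0"))
E
```

```text
roll -0.517 (q7 -0.32) shift [ 54.   32.9 341.2] mm; jaw now -1.6
roll 2.625 (q7 -0.32) shift [ -54.    32.9 -341.2] mm; jaw now -1.6
tcp [696.9   9.3 231.7] tooly [ 0.     0.004 -1.   ] toolx [ 1.    -0.028  0.   ] toolz [0.028 1.    0.004] t 3.48 w 1.001 F [-0.5 -0.6  0.9]
[[ 0.999  0.032  0.009  0.7  ]
 [-0.033  0.961  0.274  0.075]
 [-0.    -0.274  0.962  0.374]
 [ 0.     0.     0.     1.   ]]
[{'location': [0.33, 0.4533], 'conf': 0.57}]
```

View pics/w1.png

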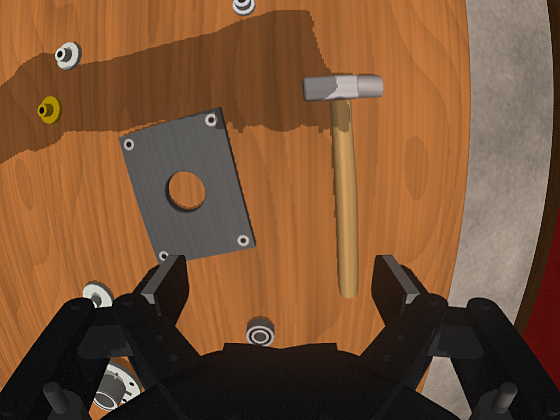

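```bash
cat >> h.py <<'E'
def ell(n,m,z,lo=20):
    cs,h=cv2.findContours(m.astype(np.uint8),cv2.RETR_CCOMP,cv2.CHAIN_APPROX_NONE)
    for c_,h_ in zip(cs,h[0]):
        if len(c_)>lo:
            e=np.array([onz(n,a,b,z) for a,b in c_[:,0]]);(x,y),ax,t=cv2.fitEllipse((e[:,:2]*1000).astype(np.float32));print(" ell","hole" if h_[3]>=0 else "outer",np.round([x,y],1),np.round(ax,1))
E
python3 - <<'E'
from h import *
n="wrist";p,d=camera(n)
m=comp(p,215,150,90,90)
cv2.imwrite("pics/wm.png",m*255)
pts=flat(n,m,d,.014,.006);print(rect(pts));ell(n,m,.014,60)
E
```

```text
[array([585.3,  -4.5]), array([131.1, 167.6]), 11.0]
 ell outer [588.1   1.6] [148.8 184.8]
 ell hole [587.4  -3.8] [45.5 49.1][ WARN:0@2.354] global loadsave.cpp:1063 imwrite_ Unsupported depth image for selected encoder is fallbacked to CV_8U.
```

View pics/wm.png

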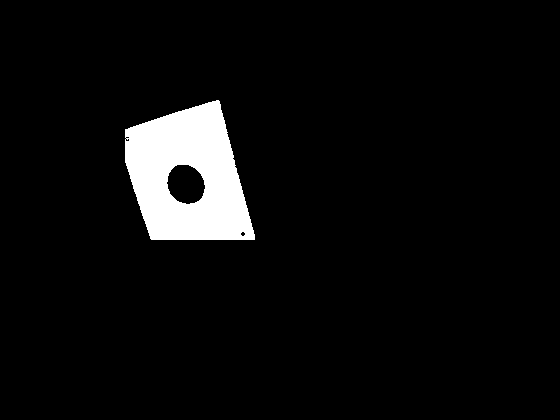

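Emit:
send_rows(
  targets=[
    [[0.0854,0,0,0,-0.172],[0.0854,0,0,0,-0.172],[0.0854,0,0,0,-0.173],[0.0854,0.009,0,0.05,0],[0.0854,0.009,0,0.05,0],[0.0854,0.009,0,0.05,0],[0.0854,0.009,0.01,0.05,0],[0.0854,0.009,0.02,0.04,0],[0.0854,0.009,0,0.0,0]],
  ],
)

```text
time_s: 4.75
eef_pos: [0.6332, 0.241, 0.2]
orientation: [0.687, -0.686, -0.168, 0.17]
contact_force: [0.5, -0.5, 0.3]
width: 0.998
```

```bash
python3 - <<'E'
from h import *
plan([.5845,.336,.2],28)
p,d=camera("wrist");cv2.imwrite("pics/w2.png",p)
n="wrist"
print([(r["conf"],np.array(r["location"])*[560,420]) for r in place_of(n,"block_a_center")])
E
```

```text
roll -0.007 (q7 -0.27) shift [1.600e+00 1.000e-01 1.067e+02] mm; jaw now 27.6
roll 3.135 (q7 -0.27) shift [-1.600e+00  1.000e-01 -1.067e+02] mm; jaw now 27.6
tcp [633.2 241.  200. ] tooly [-0.003  0.    -1.   ] toolx [ 0.886  0.463 -0.002] toolz [-0.463  0.886  0.001] t 4.75 w 0.998 F [ 0.5 -0.5  0.3]
[(0.57, array([278.992,  77.616]))]
```

View pics/w2.png

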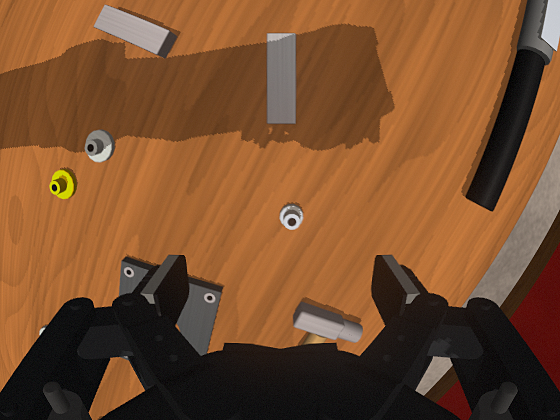

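```bash
python3 - <<'E'
from h import *
n="wrist";p,d=camera(n)
for u,v in ((281,80),(130,28)):
    m=comp(p,u,v,70,90); q=flat(n,m,d,.028,.005);print(len(q),rect(q))
E
```

```text
2584 [array([585.1, 334.3]), array([27.7, 88.4]), 27.3]
1864 [array([417.6, 318.7]), array([28. , 91.9]), 88.3]
```

Emit:
send_rows(
  targets=[
    [[0.0854,0.0007,0,0.0526,0],[0.0854,0,0,0.0526,0],[0.0854,0,0.05,0,0],[0.0854,0,0.05,0,0],[0.0854,0,0.05,0,0],[0.0854,0,0.03,0,0],[0.0854,0,0.014,0,0],[0.0854,0,0,0,0]],
  ],
)

```text
time_s: 5.9
eef_pos: [0.5875, 0.3317, 0.0071]
orientation: [-0.687, 0.687, 0.167, -0.167]
contact_force: [0.3, -0.1, 0.3]
width: 1.003
```

Emit:
send_rows(
  targets=[
    [[0.02,0,0,0,0],[0.02,0,0,0,0],[0.02,0,0,0,0],[0.02,0,0,0,0],[0.02,0,0,0,0],[0.02,0,0,0,0]],
  ],
)

```text
time_s: 6.65
eef_pos: [0.587, 0.333, 0.0083]
orientation: [-0.687, 0.687, 0.168, -0.168]
contact_force: [-2.1, -1.1, 7.4]
width: 0.31
```

```bash
python3 - <<'E'
from h import *
plan([.5851,.3346,.006],27.5)
p,d=camera("wrist");cv2.imwrite("pics/w3.png",p)
E
```

```text
roll -0.001 (q7 -0.55) shift [-1.   2.3  2.3] mm; jaw now 27.4
roll 3.141 (q7 -0.55) shift [ 1.   2.3 -2.3] mm; jaw now 27.4
tcp [587.  333.    8.3] tooly [ 0.001  0.    -1.   ] toolx [0.887 0.461 0.001] toolz [-0.461  0.887 -0.   ] t 6.65 w 0.31 F [-2.1 -1.1  7.4]
```

View pics/w3.png

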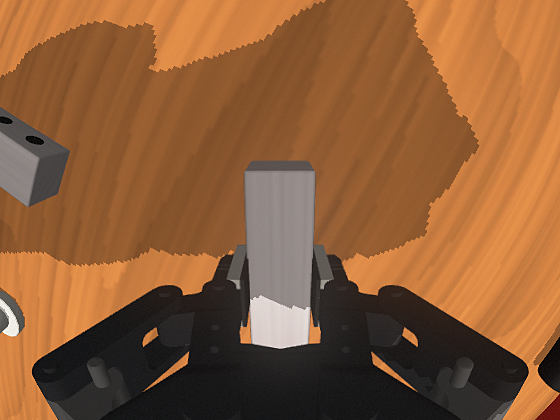

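Emit:
send_rows(
  targets=[
    [[0.02,0,-0.02,0,0],[0.02,0,-0.05,0,0],[0.02,0,-0.05,0,0],[0.02,0,0,0,-0.184],[0.02,0,0,0,-0.184],[0.02,0,0,0,-0.184],[0.02,0,0,0,-0.184],[0.02,0,0,0,-0.184],[0.02,0,0,0,-0.184],[0.02,0,0,0,-0.184]],
  ],
)

```text
time_s: 7.95
eef_pos: [0.5868, 0.3323, 0.128]
orientation: [0.447, -0.447, -0.548, 0.548]
contact_force: [-0.5, 0.2, -4.9]
width: 0.313
```

```bash
python3 - <<'E'
from h import *
plan([.576,.0445,.1],101.2)
E
```

```text
roll 0.007 (q7 0.57) shift [-280.2   28.3   66.5] mm; jaw now 101.6
roll -3.135 (q7 0.57) shift [280.2  28.3 -66.5] mm; jaw now 101.6
tcp [586.8 332.3 128. ] tooly [ 0.    -0.001 -1.   ] toolx [-0.201  0.98  -0.001] toolz [-0.98  -0.201 -0.   ] t 7.95 w 0.313 F [-0.5  0.2 -4.9]
```

Emit:
send_rows(
  targets=[
    [[0.02,-0.05,0,0.011,0.007],[0.02,-0.05,0,0.011,0],[0.02,-0.05,0,0.011,0],[0.02,-0.05,0,0.011,0],[0.02,-0.05,0,0.011,0],[0.02,-0.03,0,0.009,0],[0.02,0,0,0,0]],
  ],
)

```text
time_s: 8.82
eef_pos: [0.5766, 0.0416, 0.1276]
orientation: [0.451, -0.452, -0.543, 0.545]
contact_force: [-0.8, 0.9, -4.7]
width: 0.315
```

```bash
python3 - <<'E'
from h import *
plan([.576,.0445,.1],101.2)
n="wrist";p,d=camera(n);cv2.imwrite("pics/w4.png",p)
p,d=camera("side");cv2.imwrite("pics/s4.png",p)
E
```

```text
roll -0.011 (q7 0.89) shift [ 3.  27.6 -0. ] mm; jaw now 100.6
roll 3.130 (q7 0.89) shift [-3.  27.6  0. ] mm; jaw now 100.6
tcp [576.6  41.6 127.6] tooly [-0.001 -0.003 -1.   ] toolx [-0.183  0.983 -0.003] toolz [-0.983 -0.183  0.001] t 8.82 w 0.315 F [-0.8  0.9 -4.7]
```

View pics/w4.png

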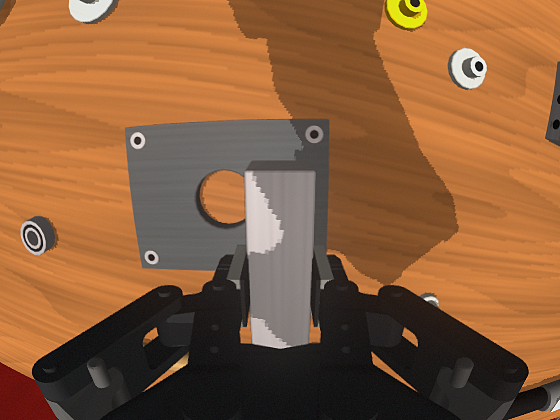

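```bash
python3 - <<'E'
from h import *
a,b,c=[onz("wrist",*u,.014)*1000 for u in ((137.5,140.5),(314,133.5),(151.5,257))]
print(a,b,c,(b+c)/2)
for v in (b-a,c-a): print(np.linalg.norm(v),np.degrees(np.arctan2(v[1],v[0])))
plan([.576,.0445,.1],101.2)
E
```

```text
[548.64099002 -80.94991548  14.        ] [519.05566342  62.25272528  14.        ] [652.49415608 -59.74689286  14.        ] [585.77490975   1.25291621  14.        ]
146.22683703276985 101.67294445049617
105.9955106046744 11.539121958226552
roll -0.007 (q7 0.89) shift [-1.  28.   1.4] mm; jaw now 100.8
roll 3.135 (q7 0.89) shift [ 1.  28.  -1.4] mm; jaw now 100.8
tcp [577.2  45.8 128. ] tooly [ 0.001  0.    -1.   ] toolx [-0.187  0.982 -0.   ] toolz [-0.982 -0.187 -0.001] t 8.93 w 0.312 F [ 0.2  0.8 -5.1]
```

```bash
python3 - <<'E'
from h import *
n="wrist";p,d=camera(n)
# screws: bright blobs over plate
g=cv2.cvtColor(p,cv2.COLOR_BGR2GRAY)
pts=[]
for u,v in ((137,140),(314,133),(152,257)):
    w=g[v-14:v+15,u-14:u+15];ys,xs=np.nonzero(w>150);cx,cy=(xs.min()+xs.max())/2+u-14,(ys.min()+ys.max())/2+v-14
    pts.append(onz(n,cx,cy,.014)*1000);print(cx,cy,pts[-1])
a,b,c=pts;print((b+c)/2)
for v in (b-a,c-a): print(np.linalg.norm(v),np.degrees(np.arctan2(v[1],v[0])))
plan([.576,.0445,.1],101.2)
E
```

```text
132.5 138.0 [547.40110213 -84.98400189  14.        ]
305.5 132.0 [519.29745075  56.33328061  14.        ]
146.0 254.5 [651.4123089 -64.2630081  14.       ]
[585.35487982  -3.96486375  14.        ]
144.0846610592041 101.24761943017467
106.05513054934161 11.26689124384233
roll -0.006 (q7 0.89) shift [-1.9 28.   1.7] mm; jaw now 100.9
roll 3.136 (q7 0.89) shift [ 1.9 28.  -1.7] mm; jaw now 100.9
tcp [577.2  46.7 128. ] tooly [ 0.001  0.    -1.   ] toolx [-0.189  0.982  0.   ] toolz [-0.982 -0.189 -0.001] t 8.97 w 0.314 F [-0.3  1.  -5.2]
```

Emit:
send_rows(
  targets=[
    [[0.02,-0.0042,0.02,-0.0009,-0.006],[0.02,0,0.04,0,0],[0.02,0,0.03,0,0],[0.02,0,0.01,0,0],[0.02,0,0.002,0,0],[0.02,0,0,0,0],[0.02,0,0,0,0]],
  ],
)

```text
time_s: 9.85
eef_pos: [0.5793, 0.042, 0.0262]
orientation: [-0.449, 0.449, 0.547, -0.546]
contact_force: [0.1, -1.0, -5.2]
width: 0.314
```

```bash
python3 - <<'E'
from h import *
plan([.5789,.0427,.023],101.2)
E
```

```text
roll -0.000 (q7 0.74) shift [0.8 3.2 0.3] mm; jaw now 101.2
roll 3.141 (q7 0.74) shift [-0.8  3.2 -0.3] mm; jaw now 101.2
tcp [579.3  42.   26.2] tooly [ 0.002  0.    -1.   ] toolx [-0.194  0.981 -0.   ] toolz [-0.981 -0.194 -0.002] t 9.85 w 0.314 F [ 0.1 -1.  -5.2]
```

Still hanging free; lower gently.

Emit:
send_rows(
  targets=[
    [[0.02,0,0.0015,0,0],[0.02,0,0.001,0,0],[0.02,0,0.0005,0,0],[0.02,0,0,0,0],[0.02,0,0,0,0]],
  ],
)

```text
time_s: 10.48
eef_pos: [0.5787, 0.0419, 0.0223]
orientation: [0.449, -0.449, -0.546, 0.546]
contact_force: [-0.4, -0.5, -4.8]
width: 0.313
```

Emit:
send_rows(
  targets=[
    [[0.02,0,0.001,0,0],[0.02,0,0,0,0],[0.02,0,0,0,0]],
  ],
)

```text
time_s: 10.85
eef_pos: [0.5787, 0.0419, 0.0222]
orientation: [0.449, -0.449, -0.546, 0.546]
contact_force: [-2.9, -1.0, 9.0]
width: 0.31
```

Emit:
send_rows(
  targets=[
    [[0.02,0,0.001,0,0],[0.02,0,0,0,0],[0.02,0,0,0,0]],
  ],
)

```text
time_s: 11.22
eef_pos: [0.5787, 0.0419, 0.0222]
orientation: [0.448, -0.45, -0.546, 0.546]
contact_force: [-6.4, -2.7, 21.1]
width: 0.313
```

Emit:
send_rows(
  targets=[
    [[0.02,0,-0.001,0,0],[0.02,0,0,0,0],[0.05,0,0,0,0],[0.05,0,0,0,0],[0.05,0,-0.01,0,0],[0.05,0,-0.03,0,0],[0.05,0,-0.05,0,0],[0.0854,0,-0.05,0,0],[0.0854,0,0,0,0]],
  ],
)

```text
time_s: 12.35
eef_pos: [0.5805, 0.0428, 0.1653]
orientation: [-0.447, 0.45, 0.548, -0.545]
contact_force: [-0.5, -0.0, -0.9]
width: 0.979
```

```bash
python3 - <<'E'
from h import *
plan([.417,.319,.16],88.5)
p,d=camera("side");cv2.imwrite("pics/s5.png",p)
n="wrist";p,d=camera(n);cv2.imwrite("pics/w5.png",p)
E
```

```text
roll 0.221 (q7 0.95) shift [271.9   4.6 170.7] mm; jaw now 101.2
roll -2.920 (q7 0.95) shift [-271.9    4.6 -170.7] mm; jaw now 101.2
tcp [580.5  42.8 165.3] tooly [ 0.006  0.001 -1.   ] toolx [-0.194  0.981 -0.   ] toolz [-0.981 -0.194 -0.006] t 12.35 w 0.979 F [-0.5 -0.  -0.9]
```

View pics/w5.png

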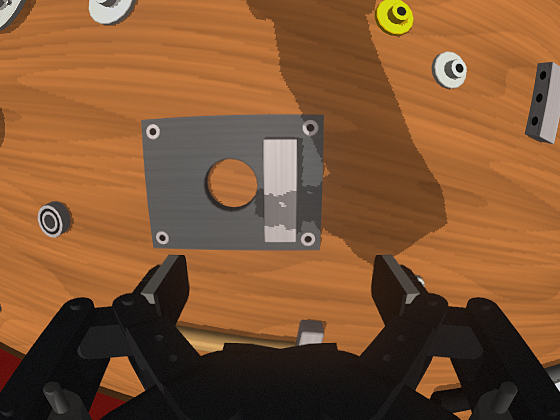

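```bash
python3 - <<'E'
from h import *
n="wrist";p,d=camera(n);o,_,_=tool();print(np.round(o["eef_pos"],4))
g=cv2.cvtColor(p,cv2.COLOR_BGR2GRAY)
q=[]
for u,v in ((153,131),(310,128),(162,238),(308,239)):
    w=g[v-8:v+9,u-8:u+9];ys,xs=np.nonzero(w>150);q.append(onz(n,(xs.min()+xs.max())/2+u-8,(ys.min()+ys.max())/2+v-8,.014)*1000)
q=np.array(q);H=q.mean(0);print(np.round(q,1),H,np.degrees(np.arctan2(*(q[1]-q[0])[[1,0]])))
mm=np.ones((420,560),bool);c=cloud(n,mm,d).reshape(-1,3)
m=np.zeros((420,560),bool);vv,uu=np.nonzero(d>0);cl=cloud(n,mm,d)
s=(abs(cl[:,2]-.042)<.008)&(np.hypot(cl[:,0]-.585,cl[:,1])<.12);m[vv[s],uu[s]]=1
r=flat(n,m,d,.042,.008);print(len(r),rect(r))
e=np.array(rect(r)[0])-H[:2];t=np.radians(11.25);print("block in plate", e@[np.cos(t),np.sin(t)],e@[-np.sin(t),np.cos(t)])
E
```

```text
[0.5784 0.0415 0.161 ]
[[546.  -85.5  14. ]
 [520.6  53.4  14. ]
 [649.7 -65.4  14. ]
 [621.5  77.8  14. ]] [584.43144245  -4.94926524  14.        ] 100.35055398864105
3511 [array([574.7,  41. ]), array([89.6, 27.8]), 11.2]
block in plate -0.5801985572888722 46.96487323774304
```

Emit:
send_rows(
  targets=[
    [[0.0854,0,0,0,0.11],[0.0854,0,0,0,0.112],[0.0854,0.054,0,0.016,0],[0.0854,0.054,0,0.016,0],[0.0854,0.054,0,0.016,0],[0.0854,0.054,0,0.016,0],[0.0854,0.054,0,0.016,0],[0.0854,0,0,0,0],[0.0854,0,0,0,0]],
  ],
)

```text
time_s: 13.62
eef_pos: [0.5054, 0.3133, 0.16]
orientation: [-0.506, 0.506, 0.493, -0.494]
contact_force: [-0.3, -0.5, -0.0]
width: 1.001
```

```bash
python3 - <<'E'
from h import *
n="wrist";p,d=camera(n);cv2.imwrite("pics/w6.png",p)
cl=cloud(n,np.ones((420,560),bool),d);vv,uu=np.nonzero(d>0)
m=np.zeros((420,560),bool);s=(abs(cl[:,2]-.028)<.006)&(np.hypot(cl[:,0]-.417,cl[:,1]-.32)<.08);m[vv[s],uu[s]]=1
r=flat(n,m,d,.028);a=rect(r);print(len(r),a)
plan([a[0][0]/1000,a[0][1]/1000,.008],88.5)
E
```

```text
3496 [array([416.5, 318.9]), array([27.7, 89.3]), 88.3]
roll -0.001 (q7 0.31) shift [  4.3 152.2  89.4] mm; jaw now 88.4
roll 3.140 (q7 0.31) shift [ -4.3 152.2 -89.4] mm; jaw now 88.4
tcp [506.  312.5 160.1] tooly [-0.001 -0.002 -1.   ] toolx [ 0.027  1.    -0.002] toolz [-1.     0.027  0.001] t 13.68 w 1.005 F [ 0.3  0.1 -0.1]
```

View pics/w6.png

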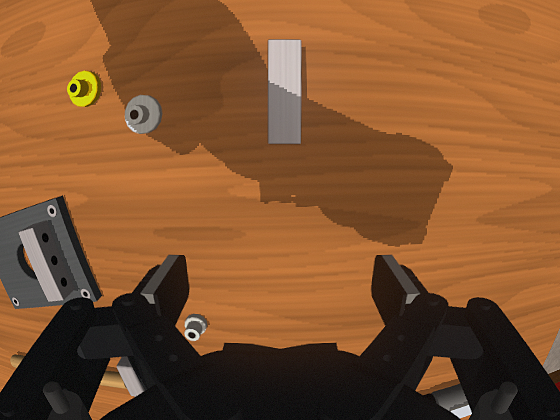

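Emit:
send_rows(
  targets=[
    [[0.0854,0.0025,0,0.044,0],[0.0854,0.002,0,0.044,0],[0.0854,0,0.05,0,0],[0.0854,0,0.05,0,0],[0.0854,0,0.035,0,0],[0.0854,0,0.016,0,0],[0.0854,0,0,0,0],[0.0854,0,0,0,0]],
  ],
)

```text
time_s: 14.68
eef_pos: [0.4187, 0.3202, 0.0107]
orientation: [-0.507, 0.507, 0.493, -0.493]
contact_force: [-1.3, -0.1, 0.1]
width: 1.005
```

Emit:
send_rows(
  targets=[
    [[0.02,0,0,0,0],[0.02,0,0,0,0],[0.02,0,0,0,0],[0.02,0,0,0,0],[0.02,0,0,0,0],[0.02,0,0,0,0]],
  ],
)

```text
time_s: 15.42
eef_pos: [0.4183, 0.3204, 0.0108]
orientation: [-0.506, 0.507, 0.493, -0.493]
contact_force: [0.1, -2.5, 8.2]
width: 0.313
```

```bash
python3 - <<'E'
from h import *
plan([.595,-.051,.1],101.25)
E
```

```text
roll -0.223 (q7 -0.13) shift [-398.8  -88.8 -100.9] mm; jaw now 88.5
roll 2.918 (q7 -0.13) shift [398.8 -88.8 100.9] mm; jaw now 88.5
tcp [418.3 320.4  10.8] tooly [ 0.001 -0.001 -1.   ] toolx [ 0.027  1.    -0.001] toolz [-1.     0.027 -0.001] t 15.43 w 0.313 F [ 0.1 -2.5  8.2]
```

Emit:
send_rows(
  targets=[
    [[0.02,0,-0.03,0,0],[0.02,0,-0.05,0,0],[0.02,0,-0.04,0,-0.112],[0.02,0,0,0,-0.111],[0.02,-0.05,0,-0.0126,0],[0.02,-0.05,0,-0.0126,0],[0.02,-0.05,0,-0.0126,0],[0.02,-0.05,0,-0.0126,0],[0.02,-0.05,0,-0.0126,0],[0.02,-0.05,0,-0.0126,0]],
  ],
)

```text
time_s: 16.68
eef_pos: [0.5508, 0.0394, 0.1298]
orientation: [0.449, -0.448, -0.546, 0.547]
contact_force: [1.1, -0.1, -4.2]
width: 0.314
```

Emit:
send_rows(
  targets=[
    [[0.02,-0.05,0,-0.0126,0],[0.02,-0.035,0,-0.0126,0],[0.02,-0.014,0,0,0],[0.02,0,0,0,0],[0.02,0,0,0,0],[0.02,0,0,0,0]],
  ],
)

```text
time_s: 17.42
eef_pos: [0.5944, -0.0493, 0.1304]
orientation: [-0.448, 0.448, 0.547, -0.547]
contact_force: [0.6, 0.5, -4.5]
width: 0.313
```

```bash
python3 - <<'E'
from h import *
plan([.5952,-.0499,.0255],101.25)
p,d=camera("wrist");cv2.imwrite("pics/w7.png",p)
E
```

```text
roll 0.002 (q7 1.07) shift [ -0.8 104.9  -0.7] mm; jaw now 101.4
roll -3.139 (q7 1.07) shift [  0.8 104.9   0.7] mm; jaw now 101.4
tcp [594.4 -49.3 130.4] tooly [-0.  0. -1.] toolx [-0.197  0.98   0.   ] toolz [-0.98  -0.197  0.   ] t 17.43 w 0.313 F [ 0.6  0.5 -4.5]
```

View pics/w7.png

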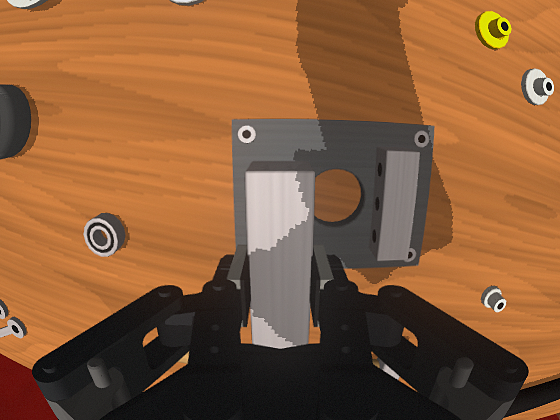

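Emit:
send_rows(
  targets=[
    [[0.02,-0.0008,0.04,-0.0007,0],[0.02,0,0.04,0,0],[0.02,0,0.017,0,0],[0.02,0,0.006,0,0],[0.02,0,0.001,0,0],[0.02,0,0,0,0],[0.02,0,0.001,0,0],[0.02,0,0,0,0],[0.02,0,0,0,0]],
  ],
)

```text
time_s: 18.6
eef_pos: [0.5957, -0.0516, 0.0255]
orientation: [-0.449, 0.449, 0.547, -0.547]
contact_force: [-0.5, -0.2, -4.4]
width: 0.312
```

Emit:
send_rows(
  targets=[
    [[0.02,0.001,0.001,0,0],[0.02,0,0.0005,0,0],[0.02,0,0,0,0],[0.02,0,0,0,0]],
  ],
)

```text
time_s: 19.1
eef_pos: [0.5956, -0.0512, 0.0248]
orientation: [0.448, -0.449, -0.546, 0.547]
contact_force: [-2.5, -3.0, 9.3]
width: 0.308
```

Emit:
send_rows(
  targets=[
    [[0.02,0,0,0,0],[0.05,0,0,0,0],[0.05,0,0,0,0],[0.05,0,-0.01,0,0],[0.05,0,-0.03,0,0],[0.05,0,-0.05,0,0],[0.0854,0,-0.05,0,0],[0.0854,0,0,0,0],[0.0854,0,0,0,0],[0.0854,0,0,0,0]],
  ],
)

```text
time_s: 20.35
eef_pos: [0.5948, -0.0506, 0.1627]
orientation: [0.449, -0.448, -0.546, 0.547]
contact_force: [0.5, 0.2, 0.1]
width: 1.002
```

```bash
cat >> h.py <<'E'
def top(n,d,z,tol,cx,cy,rad):
    cl=cloud(n,np.ones((420,560),bool),d);vv,uu=np.nonzero(d>0);m=np.zeros((420,560),bool)
    s=(abs(cl[:,2]-z)<tol)&(np.hypot(cl[:,0]-cx,cl[:,1]-cy)<rad);m[vv[s],uu[s]]=1;return m
E
python3 - <<'E'
from h import *
n="wrist";p,d=camera(n);cv2.imwrite("pics/w8.png",p)
plan([.6,-.05,.1],101.25)
for c in ((.576,.042),(.595,-.05)):
    r=flat(n,top(n,d,.042,.007,*c,.06),d,.042);print(rect(r))
t=np.radians(11.25)
E
```

```text
roll 0.000 (q7 1.11) shift [-0.5 62.6 -5.3] mm; jaw now 101.3
roll -3.141 (q7 1.11) shift [ 0.5 62.6  5.3] mm; jaw now 101.3
tcp [594.8 -50.5 162.7] tooly [-0.002  0.    -1.   ] toolx [-0.195  0.981  0.001] toolz [-0.981 -0.195  0.002] t 20.4 w 1.007 F [-0.4  0.2 -1.1]
[array([575.3,  40.2]), array([90.3, 30.1]), 11.4]
[array([592.8, -51.6]), array([89.4, 27.9]), 11.2]
```

View pics/w8.png

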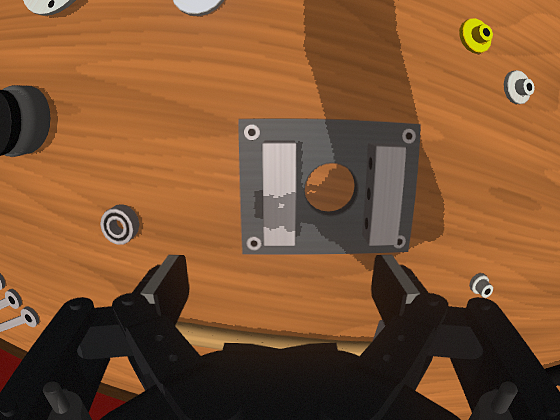

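```bash
python3 - <<'E'
from h import *
n="wrist";p,d=camera(n)
g=cv2.cvtColor(p,cv2.COLOR_BGR2GRAY)
q=[]
for u,v in ((252,132),(408,136),(254,243),(400,242)):
    q.append(onz(n,u,v,.014)*1000)
q=np.array(q);H=q.mean(0);print(np.round(q,1),H)
t=np.radians(11.25)
for b in ((575.3,40.2),(592.8,-51.6)):
    e=np.array(b)-H[:2];print(e@[np.cos(t),np.sin(t)],e@[-np.sin(t),np.cos(t)])
# hole circle
cs=[onz(n,u,v,.014)[:2]*1000 for u,v in ((331,162),(304,188),(357,188),(331,214))];print(np.round(cs,1))
plan([.397,-.335,.16],0)
for n in("scene","side"):
    p,d=camera(n)
    m=top(n,d,.066,.006,.397,-.335,.035);r=flat(n,m,d,.066);print(n,len(r),rect(r),np.median(r,0))
    m=top(n,d,.022,.006,.397,-.335,.065);r=flat(n,m,d,.022);print(n,len(r),rect(r),np.median(r,0))
    cv2.imwrite(f"pics/{n}8.png",cv2.resize(p[60:260,150:460],None,fx=2,fy=2))
E
```

```text
[[547.1 -85.   14. ]
 [519.2  57.4  14. ]
 [651.1 -64.5  14. ]
 [623.2  79.9  14. ]] [585.17709283  -3.03806993  14.        ]
-1.2519782705779043 44.33418776253983
-1.9975274246019463 -49.115981613758976
[[559.7  -9.7]
 [588.4 -28.8]
 [578.4  20.2]
 [607.9   1.8]]
roll -1.374 (q7 1.11) shift [197.9   3.  284.6] mm; jaw now 101.3
roll 1.767 (q7 1.11) shift [-197.9    3.  -284.6] mm; jaw now 101.3
tcp [594.9 -50.4 162.7] tooly [-0.002  0.    -1.   ] toolx [-0.195  0.981  0.001] toolz [-0.981 -0.195  0.002] t 20.45 w 1.001 F [-0.4 -1.1 -0.1]
scene 86 [array([ 404.2, -339.6]), array([57.2, 38.8]), 61.2] [ 0.40670606 -0.34585729  0.066     ]
scene 297 [array([ 409.7, -341.6]), array([94.6, 78.6]), 42.5] [ 0.42186373 -0.328625    0.022     ]
side 143 [array([ 398.2, -331.6]), array([50.7, 51.8]), 33.4] [ 0.39908226 -0.33281292  0.066     ]
side 594 [array([ 396.2, -326.9]), array([102.2,  97.8]), 20.9] [ 0.38510102 -0.31431435  0.022     ]
```

View pics/scene8.png

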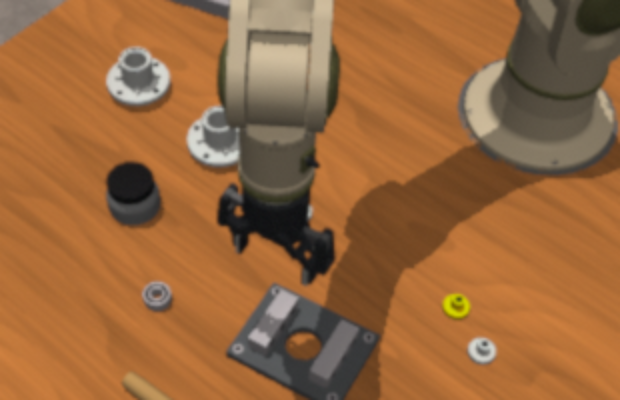

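Emit:
send_rows(
  targets=[
    [[0.0854,0,-0.02,0,0.178],[0.0854,0,-0.02,0,0.178],[0.0854,0,0,0,0.178],[0.0854,0,0,0,0.178],[0.0854,0,0,0,0.178],[0.0854,0,0,0,0.178],[0.0854,0,0,0,0.178],[0.0854,-0.045,0,-0.034,0],[0.0854,-0.045,0,-0.034,0],[0.0854,-0.045,0,-0.034,0]],
  ],
)

```text
time_s: 21.8
eef_pos: [0.5284, -0.2073, 0.2034]
orientation: [0.683, -0.683, -0.182, 0.183]
contact_force: [0.8, -0.6, -0.5]
width: 0.998
```

Emit:
send_rows(
  targets=[
    [[0.0854,-0.045,0,-0.034,0],[0.0854,-0.045,0,-0.034,0],[0.0854,-0.045,0,-0.034,0],[0.0854,-0.045,0,-0.034,0],[0.0854,0,0,0,0],[0.0854,0,0,0,0],[0.0854,0,0,0,0]],
  ],
)

```text
time_s: 22.68
eef_pos: [0.4416, -0.4121, 0.2038]
orientation: [0.683, -0.683, -0.183, 0.183]
contact_force: [0.9, -0.3, 0.4]
width: 0.999
```

```bash
python3 - <<'E'
from h import *
plan([.397,-.335,.1],30)
n="wrist";p,d=camera(n);cv2.imwrite("pics/w9.png",p)
m=top(n,d,.066,.006,.397,-.335,.035);r=flat(n,m,d,.066);print(n,len(r),rect(r));ell(n,m,.066,40)
m=top(n,d,.022,.006,.397,-.335,.065);r=flat(n,m,d,.022);print(n,len(r),rect(r));
print(np.array(get_obs()["q"]).round(2))
E
```

```text
roll -0.000 (q7 0.81) shift [ -0.2 103.8  89. ] mm; jaw now 30.0
roll 3.142 (q7 0.81) shift [  0.2 103.8 -89. ] mm; jaw now 30.0
tcp [ 441.6 -412.1  203.8] tooly [ 0.     0.001 -1.   ] toolx [0.866 0.5   0.001] toolz [-0.5    0.866  0.   ] t 22.68 w 0.999 F [ 0.9 -0.3  0.4]
wrist 1494 [array([ 397.1, -336.3]), array([50.2, 50.4]), 29.9]
 ell outer [ 397.  -336.2] [50.5 50.6]
 ell hole [ 397.1 -336.4] [35.6 35.9]
wrist 5780 [array([ 396.9, -336.3]), array([102.1, 103. ]), 56.5]
[ 1.03  0.54 -0.55  1.89  0.37  0.82  0.81]
```

View pics/w9.png

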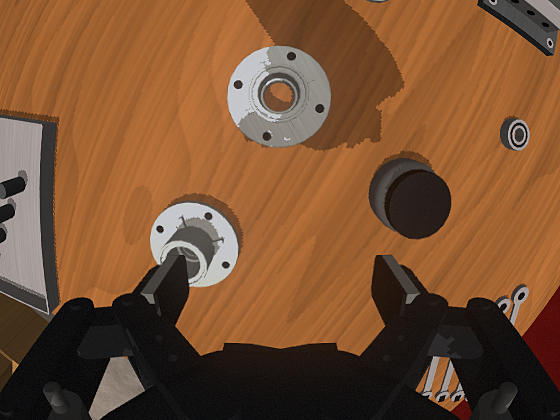

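Emit:
send_rows(
  targets=[
    [[0.0854,-0.0008,0,0.043,0],[0.0854,0,0,0.0434,0],[0.0854,0,0,0,0],[0.0854,0,0.05,0,0],[0.0854,0,0.05,0,0],[0.0854,0,0.05,0,0],[0.0854,0,0.0235,0,0],[0.0854,0,0,0,0],[0.0854,0,0,0,0]],
  ],
)

```text
time_s: 23.85
eef_pos: [0.398, -0.3394, 0.031]
orientation: [-0.683, 0.684, 0.183, -0.182]
contact_force: [0.1, -0.3, -0.1]
width: 1.001
```

Emit:
send_rows(
  targets=[
    [[0.045,0,0,0,0],[0.045,0,0,0,0],[0.045,0,0,0,0],[0.045,0,0,0,0],[0.045,0,0,0,0]],
  ],
)

```text
time_s: 24.48
eef_pos: [0.3976, -0.3397, 0.0316]
orientation: [-0.683, 0.684, 0.182, -0.182]
contact_force: [-0.0, 1.5, 9.5]
width: 0.594
```

```bash
python3 - <<'E'
from h import *
plan([.397,-.335,.03],30)
n="wrist";p,d=camera(n);cv2.imwrite("pics/w10.png",p)
E
```

```text
roll -0.003 (q7 0.48) shift [1.9 1.6 4.4] mm; jaw now 29.8
roll 3.139 (q7 0.48) shift [-1.9  1.6 -4.4] mm; jaw now 29.8
tcp [ 397.6 -339.7   31.6] tooly [ 0.002 -0.002 -1.   ] toolx [0.867 0.498 0.001] toolz [-0.498  0.867 -0.002] t 24.48 w 0.594 F [-0.   1.5  9.5]
```

View pics/w10.png

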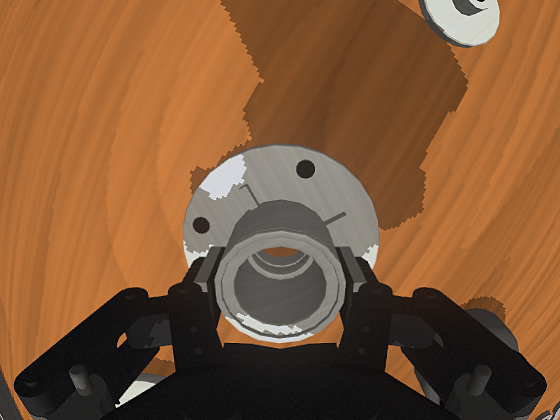

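```bash
python3 - <<'E'
from h import *
n="wrist";p,d=camera(n)
m=top(n,d,.066,.004,.397,-.336,.032);ell(n,m,.066,60)
r=flat(n,m,d,.066);print(rect(r))
o,pp,M=tool();
e=np.r_[rect(r)[0]/1000,.066]-pp;print(np.round(M.T@e*1000,1))
E
```

```text
ell outer [ 396.  -335.7] [50.8 56.6]
 ell hole [ 395.  -334.5] [35.  35.2]
[array([ 395.1, -335.7]), array([60.8, 52.4]), 11.6]
[ -0.1 -34.4   4.7]
```

Emit:
send_rows(
  targets=[
    [[0.045,0,-0.02,0,0],[0.045,0,-0.04,0,0],[0.045,0,-0.05,0,0],[0.045,0.04,0,0.023,0],[0.045,0.048,0,0.028,0],[0.045,0.048,0,0.028,0],[0.045,0.048,0,0.028,0],[0.045,0.048,0,0.028,0],[0.045,0.048,0,0.028,0],[0.045,0.048,0,0.028,0]],
  ],
)

```text
time_s: 25.82
eef_pos: [0.5866, -0.0091, 0.1403]
orientation: [-0.683, 0.683, 0.182, -0.182]
contact_force: [1.2, -0.1, -3.7]
width: 0.591
```

Emit:
send_rows(
  targets=[
    [[0.045,0.004,0,0.003,0],[0.045,0,0,0,0],[0.045,0,0,0,0],[0.045,0,0,0,0],[0.045,0,0,0,0]],
  ],
)

```text
time_s: 26.45
eef_pos: [0.5881, -0.0066, 0.1403]
orientation: [-0.683, 0.683, 0.182, -0.182]
contact_force: [-0.7, 0.3, -4.2]
width: 0.589
```

```bash
python3 - <<'E'
from h import *
plan([.588,-.0056,.065],30)
n="wrist";p,d=camera(n);cv2.imwrite("pics/w11.png",p)
m=top(n,d,.066+.11,.012,.587,-.003,.032);
o,pp,M=tool()
for z in (.034,):
    ell(n,m,pp[2]+z,60);print(np.median(cloud(n,m,d)[:,2]))
E
```

```text
roll -0.004 (q7 0.01) shift [ 0.4 75.3  1. ] mm; jaw now 29.8
roll 3.138 (q7 0.01) shift [-0.4 75.3 -1. ] mm; jaw now 29.8
tcp [588.1  -6.6 140.3] tooly [-0. -0. -1.] toolx [ 0.868  0.497 -0.   ] toolz [-0.497  0.868 -0.   ] t 26.45 w 0.589 F [-0.7  0.3 -4.2]
 ell outer [586.3  -1.9] [52.2 62.1]
 ell hole [584.6   0.7] [30.4 32.8]
0.1724021368821954
```

View pics/w11.png

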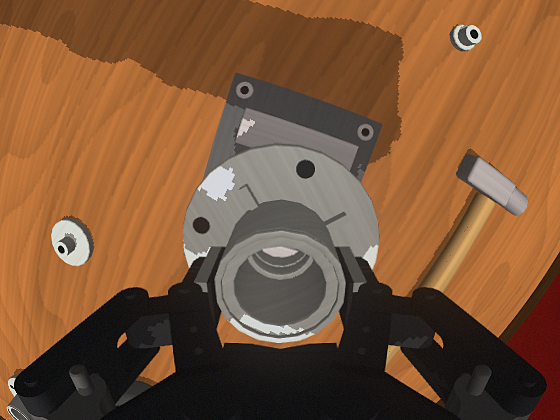

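Carrier is above the plate. Lower.

Emit:
send_rows(
  targets=[
    [[0.045,0.0004,0.03,0.001,0],[0.045,0,0.03,0,0],[0.045,0,0.01,0,0],[0.045,0,0.004,0,0],[0.045,0,0.002,0,0],[0.045,0,0,0,0],[0.045,0,0.001,0,0],[0.045,0,0,0,0]],
  ],
)

```text
time_s: 27.5
eef_pos: [0.5884, -0.0047, 0.0635]
orientation: [-0.683, 0.683, 0.182, -0.182]
contact_force: [-0.3, -0.3, -5.3]
width: 0.59
```

Emit:
send_rows(
  targets=[
    [[0.045,0,0.001,0,0],[0.045,0,0,0,0],[0.045,0,0.0005,0,0],[0.045,0,0,0,0],[0.045,0,0,0,0]],
  ],
)

```text
time_s: 28.12
eef_pos: [0.5882, -0.0045, 0.062]
orientation: [-0.683, 0.683, 0.182, -0.182]
contact_force: [-1.3, 0.9, 0.6]
width: 0.593
```

Emit:
send_rows(
  targets=[
    [[0.045,0,0.0005,0,0],[0.045,0,0,0,0],[0.075,0,0,0,0],[0.075,0,0,0,0],[0.075,0,0,0,0],[0.075,0,-0.02,0,0],[0.0854,0,-0.05,0,0],[0.0854,0,-0.05,0,0],[0.0854,0,0,-0.05,0],[0.0854,0,0,0,0]],
  ],
)

```text
time_s: 29.38
eef_pos: [0.6146, -0.0523, 0.1816]
orientation: [-0.683, 0.685, 0.181, -0.18]
contact_force: [-0.6, 0.6, -0.8]
width: 1.001
```

Emit:
send_rows(
  targets=[
    [[0.0854,0,0,-0.03,0],[0.0854,0,0,0,0],[0.0854,0,0,0,0]],
  ],
)

```text
time_s: 29.75
eef_pos: [0.6275, -0.0732, 0.1808]
orientation: [0.684, -0.683, -0.182, 0.183]
contact_force: [0.1, 0.3, -0.4]
width: 1.001
```

```bash
python3 - <<'E'
from h import *
plan([.588,-.0056,.065],30)
n="wrist";p,d=camera(n);cv2.imwrite("pics/w12.png",p)
o,pp,M=tool()
for z,rad in ((.096,.035),(.052,.06)):
    m=top(n,d,z,.006,.587,-.003,rad);ell(n,m,z,60);print(np.median(cloud(n,m,d)[:,2]))
# plane fit of the flange
c=cloud(n,m,d);A=np.c_[c[:,:2]-c[:,:2].mean(0),np.ones(len(c))];print(np.linalg.lstsq(A,c[:,2],rcond=None)[0])
for n in("scene","side"):
    p,d=camera(n);cv2.imwrite(f"pics/{n}12.png",cv2.resize(p[100:360,120:420],None,fx=2,fy=2))
E
```

```text
roll -0.002 (q7 0.17) shift [ -0.3 115.9  78.1] mm; jaw now 29.9
roll 3.139 (q7 0.17) shift [  0.3 115.9 -78.1] mm; jaw now 29.9
tcp [627.5 -73.2 180.8] tooly [-0.001  0.001 -1.   ] toolx [ 0.867  0.498 -0.001] toolz [-0.498  0.867  0.001] t 29.75 w 1.001 F [ 0.1  0.3 -0.4]
 ell outer [587.1  -0.9] [50.5 50.6]
 ell hole [587.2  -1.2] [35.2 35.6]
0.09406195827592916
 ell outer [587.   -0.6] [35.5 35.9]
 ell hole [587.4  -0.9] [30.9 31.2]
 ell outer [587.1  -0.9] [101.9 102.1]
 ell hole [586.    1.1] [62.1 62.5]
0.052004584095050266
[-0.00060758 -0.00054383  0.05205149]
```

View pics/w12.png

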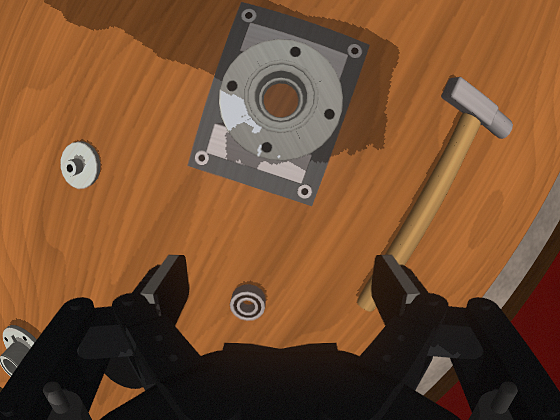

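View pics/side12.png

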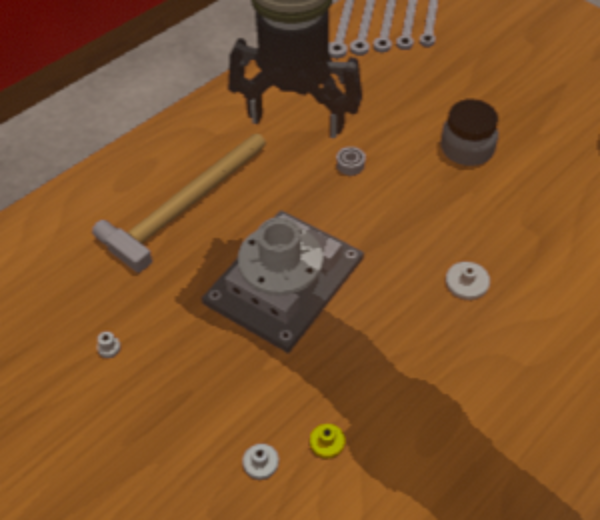

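```bash
python3 - <<'E'
from h import *
n="wrist";p,d=camera(n)
q=np.array([onz(n,u,v,.014)*1000 for u,v in ((248.5,15.5),(355,51),(202,158),(304.5,191))]);print(q.round(1),q.mean(0))
m=top(n,d,.096,.006,.587,-.003,.035);ell(n,m,.096,60)
# bearing
m=top(n,d,.018,.005,.668,-.205,.03);r=flat(n,m,d,.018);print(len(r),rect(r));ell(n,m,.018)
plan([.668,-.205,.1],30)
E
```

```text
[[519.1  57.3  14. ]
 [623.7  78.3  14. ]
 [548.  -86.1  14. ]
 [651.6 -65.1  14. ]] [585.59612718  -3.89368586  14.        ]
 ell outer [587.3  -1.3] [50.5 50.6]
 ell hole [587.3  -1.6] [35.2 35.6]
751 [array([ 662.9, -207.5]), array([39.3, 40.5]), 14.3]
 ell outer [ 662.7 -207.6] [39.2 40.4]
 ell hole [ 662.8 -207.8] [15.  16.2]
roll -0.001 (q7 0.17) shift [ -31.1   81.2 -134.4] mm; jaw now 29.9
roll 3.140 (q7 0.17) shift [ 31.1  81.2 134.4] mm; jaw now 29.9
tcp [627.7 -73.  181.3] tooly [-0.  0. -1.] toolx [ 0.867  0.499 -0.   ] toolz [-0.499  0.867  0.   ] t 29.95 w 0.997 F [-0.1  0.  -0.1]
```

Emit:
send_rows(
  targets=[
    [[0.07,-0.009,0,-0.053,0],[0.07,-0.009,0,-0.053,0],[0.07,-0.009,0,-0.053,0],[0.07,-0.009,0.02,-0.053,0],[0.07,0,0.04,0,0],[0.07,0,0.018,0,0],[0.07,0,0,0,0],[0.07,0,0,0,0],[0.07,0,0,0,0]],
  ],
)

```text
time_s: 31.08
eef_pos: [0.7032, -0.2754, 0.1051]
orientation: [-0.683, 0.684, 0.183, -0.182]
contact_force: [-0.1, 0.4, 0.5]
width: 0.816
```

```bash
cat >> h.py <<'E'
def rel(n,d,z,c,rad,tol=.005):
    m=top(n,d,z,tol,*c,rad);cs,_=cv2.findContours(m.astype(np.uint8),cv2.RETR_EXTERNAL,cv2.CHAIN_APPROX_NONE)
    k=max(cs,key=len)[:,0];e=np.array([onz(n,a,b,z) for a,b in k]);(x,y),r=cv2.minEnclosingCircle((e[:,:2]*1000).astype(np.float32))
    (x2,y2),ax,_=cv2.fitEllipse((e[:,:2]*1000).astype(np.float32))
    o,p,M=tool();print("circ",np.round([x,y,r],1),"ell",np.round([x2,y2,*ax],1),"tool-frame",np.round(M.T@(np.array([x2,y2,z*1000])-p*1000),2),"px",k.mean(0))
E
python3 - <<'E'
from h import *
n="wrist";p,d=camera(n);cv2.imwrite("pics/w13.png",p)
plan([.664,-.207,.006],30)
rel(n,d,.018,(.665,-.206),.03)
E
```

```text
roll -0.002 (q7 0.44) shift [ 0.3 98.7 79. ] mm; jaw now 29.9
roll 3.140 (q7 0.44) shift [ -0.3  98.7 -79. ] mm; jaw now 29.9
tcp [ 703.1 -275.5  104.8] tooly [ 0.002 -0.001 -1.   ] toolx [0.867 0.498 0.001] toolz [-0.498  0.867 -0.002] t 31.12 w 0.821 F [-0.3 -0.4 -0.2]
circ [ 663.2 -209.4   20. ] ell [ 663.3 -209.3   38.3   38.7] tool-frame [-1.62 86.7  77.4 ] px [276.72670807 103.01863354]
```

View pics/w13.png

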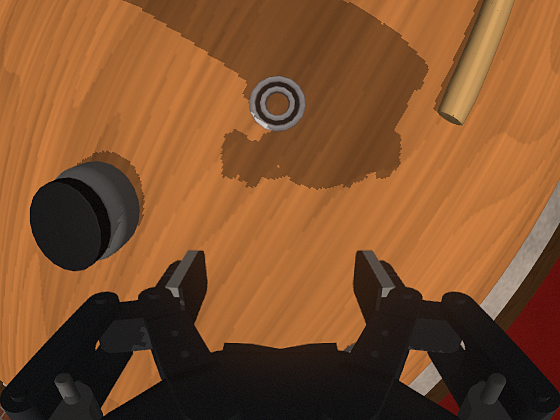

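Emit:
send_rows(
  targets=[
    [[0.07,-0.001,0,0.04,0],[0.07,0,0,0.037,0],[0.07,0,0,0,0],[0.07,0,0.05,0,0],[0.07,0,0.035,0,0],[0.07,0,0.013,0,0],[0.07,0,0,0,0],[0.07,0,0,0,0]],
  ],
)

```text
time_s: 32.12
eef_pos: [0.6642, -0.2098, 0.0068]
orientation: [-0.683, 0.684, 0.183, -0.181]
contact_force: [0.8, 0.3, 0.9]
width: 0.819
```

```bash
python3 - <<'E'
from h import *
n="wrist";p,d=camera(n);cv2.imwrite("pics/w14.png",p)
plan([.664,-.207,.006],30)
rel(n,d,.018,(.665,-.206),.03)
E
```

```text
roll -0.003 (q7 0.27) shift [1.3 0.9 2.6] mm; jaw now 29.8
roll 3.139 (q7 0.27) shift [-1.3  0.9 -2.6] mm; jaw now 29.8
tcp [ 664.2 -209.8    6.9] tooly [ 0.002 -0.001 -1.   ] toolx [0.867 0.498 0.002] toolz [-0.498  0.867 -0.002] t 32.17 w 0.819 F [ 0.7 -0.9 -0.1]
circ [ 663.1 -208.    20.6] ell [ 662.9 -208.1   38.6   40.3] tool-frame [ -0.24 -11.12   2.16] px [278.56903766 265.34309623]
```

View pics/w14.png

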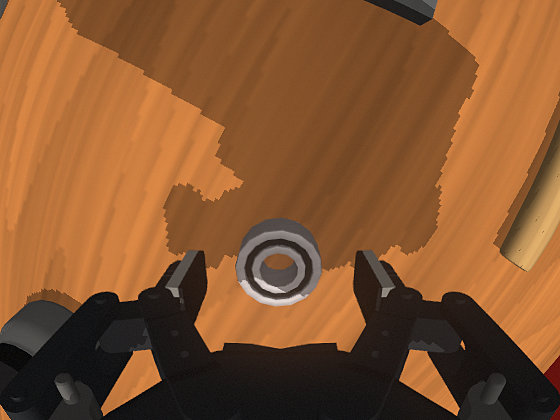

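Emit:
send_rows(
  targets=[
    [[0.03,0,0,0,0],[0.03,0,0,0,0],[0.03,0,0,0,0],[0.03,0,0,0,0],[0.03,0,0,0,0]],
  ],
  squeeze=45,
)

```text
time_s: 32.8
eef_pos: [0.6635, -0.2097, 0.0064]
orientation: [-0.683, 0.684, 0.182, -0.182]
contact_force: [-2.2, -0.4, 6.1]
width: 0.44
```

```bash
python3 - <<'E'
from h import *
n="wrist";p,d=camera(n);cv2.imwrite("pics/w15.png",p)
plan([.664,-.207,.006],30)
rel(n,d,.018,(.664,-.207),.026)
E
```

```text
roll -0.003 (q7 0.27) shift [1.8 0.4 2.1] mm; jaw now 29.8
roll 3.139 (q7 0.27) shift [-1.8  0.4 -2.1] mm; jaw now 29.8
tcp [ 663.5 -209.7    6.4] tooly [ 0.001 -0.001 -1.   ] toolx [0.867 0.498 0.001] toolz [-0.498  0.867 -0.001] t 32.85 w 0.443 F [-0.6 -0.1  6.9]
circ [ 663.5 -206.4   25.6] ell [ 663.1 -207.6   39.5   44.9] tool-frame [  0.66 -11.61   2.08] px [281.11516854 266.15168539]
```

View pics/w15.png

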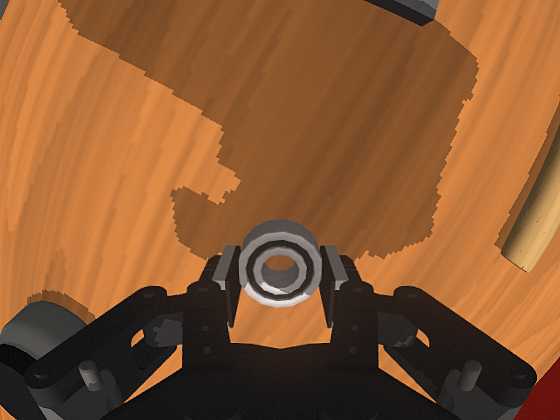

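Emit:
send_rows(
  targets=[
    [[0.03,0,-0.016,0,0],[0.03,0,-0.04,0,0],[0.03,0,-0.06,0,0],[0.03,0,-0.06,0,0],[0.03,0.01,0,0.036,0],[0.03,0.01,0,0.04,0],[0.03,0.01,0,0.04,0],[0.03,0.007,0,0.02,0],[0.03,0,0,0,0],[0.03,0,0,0,0]],
  ],
)

```text
time_s: 34.1
eef_pos: [0.628, -0.0749, 0.1813]
orientation: [-0.683, 0.684, 0.182, -0.182]
contact_force: [-0.4, 0.6, -0.5]
width: 0.44
```

Emit:
send_rows(
  targets=[
    [[0.03,0,0,0,0],[0.03,0,0,0,0]],
  ],
)

```text
time_s: 34.35
eef_pos: [0.6276, -0.0742, 0.181]
orientation: [-0.683, 0.683, 0.182, -0.182]
contact_force: [1.2, -0.5, 0.0]
width: 0.439
```

```bash
python3 - <<'E'
from h import *
n="wrist";p,d=camera(n);cv2.imwrite("pics/w16.png",p)
plan([.5876,-.0018,.106],30)
rel(n,d,.096,(.587,-.002),.035)
E
```

```text
roll -0.004 (q7 0.17) shift [ 1.5 75.  82.5] mm; jaw now 29.8
roll 3.138 (q7 0.17) shift [ -1.5  75.  -82.5] mm; jaw now 29.8
tcp [627.6 -73.9 181. ] tooly [-0. -0. -1.] toolx [ 0.868  0.497 -0.   ] toolz [-0.497  0.868  0.   ] t 34.4 w 0.436 F [-0.3 -0.3 -0.4]
circ [587.   -0.7  25.9] ell [587.1  -0.9  50.4  50.5] tool-frame [ 1.23 85.03 83.5 ] px [280.9047619   94.45238095]
```

View pics/w16.png

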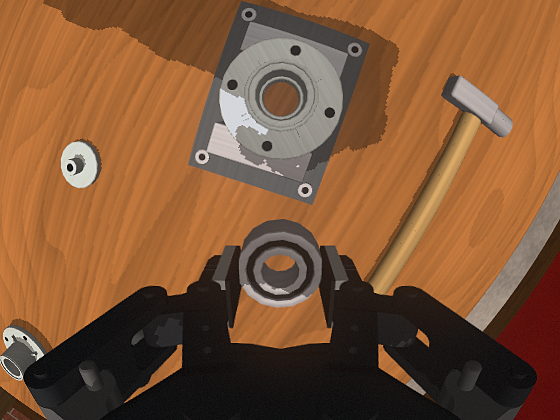

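Emit:
send_rows(
  targets=[
    [[0.03,0.0013,0,0.03,0],[0.03,0,0,0.03,0],[0.03,0,0.02,0.0228,0],[0.03,0,0.03,0,0],[0.03,0,0.019,0,0],[0.03,0,0,0,0],[0.03,0,0,0,0],[0.03,0,0,0,0]],
  ],
)

```text
time_s: 35.4
eef_pos: [0.5881, -0.0008, 0.1131]
orientation: [-0.683, 0.683, 0.182, -0.181]
contact_force: [-0.1, -0.9, -1.3]
width: 0.441
```

```bash
python3 - <<'E'
from h import *
n="wrist";p,d=camera(n);cv2.imwrite("pics/w17.png",p)
M0=np.array([627.6,-73.9]);tx=np.array([.868,.497]);tz=np.array([-.497,.868])
t=M0+1.35*tx+82.8*tz;print(t)
plan([*t/1000,.100],29.8)
p,d=camera("side");cv2.imwrite("pics/s17.png",cv2.resize(p[170:290,190:340],None,fx=4,fy=4))
E
```

```text
[587.6202   -1.35865]
roll 0.001 (q7 -0.03) shift [-0.6 13.1 -0.3] mm; jaw now 29.8
roll -3.141 (q7 -0.03) shift [ 0.6 13.1  0.3] mm; jaw now 29.8
tcp [588.   -0.8 113.1] tooly [ 0.001 -0.    -1.   ] toolx [0.868 0.497 0.001] toolz [-0.497  0.868 -0.001] t 35.45 w 0.445 F [-0.4  0.1 -1.1]
```

View pics/w17.png

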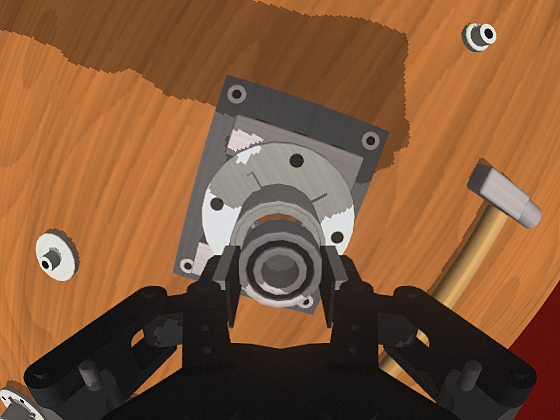

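View pics/s17.png

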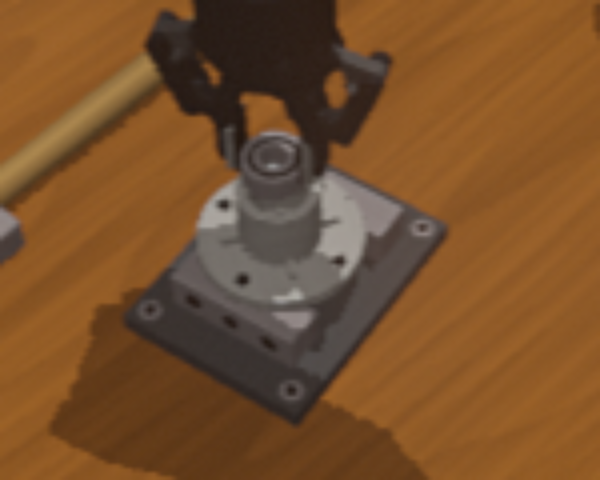

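Emit:
send_rows(
  targets=[
    [[0.03,-0.0006,0.005,-0.0003,0],[0.03,0,0.004,0,0],[0.03,0,0.001,0,0],[0.03,0,0,0,0],[0.03,0,0.001,0,0],[0.03,0,0,0,0],[0.03,0,0,0,0]],
  ],
)

```text
time_s: 36.38
eef_pos: [0.5871, -0.0012, 0.1013]
orientation: [-0.683, 0.683, 0.182, -0.182]
contact_force: [-0.8, -0.4, -1.4]
width: 0.438
```

Emit:
send_rows(
  targets=[
    [[0.03,0,0.001,0,0],[0.03,0,0,0,0],[0.03,0,0,0,0]],
  ],
)

```text
time_s: 36.75
eef_pos: [0.5871, -0.0012, 0.1002]
orientation: [-0.683, 0.683, 0.182, -0.182]
contact_force: [-0.2, -0.6, -1.6]
width: 0.44
```

Emit:
send_rows(
  targets=[
    [[0.03,0,0.0007,0,0],[0.03,0,0,0,0],[0.03,0,0,0,0]],
  ],
)

```text
time_s: 37.12
eef_pos: [0.5871, -0.0012, 0.0998]
orientation: [-0.683, 0.683, 0.182, -0.182]
contact_force: [-0.4, 0.1, 4.1]
width: 0.439
```

Emit:
send_rows(
  targets=[
    [[0.04,0,0,0,0],[0.045,0,0,0,0],[0.06,0,0,0,0],[0.06,0,0,0,0],[0.06,0,-0.01,0,0],[0.06,0,-0.03,0,0],[0.06,0,-0.05,0,0],[0.06,0,0,-0.05,0],[0.06,0,0,-0.03,0],[0.06,0,0,0,0]],
  ],
)

```text
time_s: 38.38
eef_pos: [0.6276, -0.0735, 0.19]
orientation: [-0.683, 0.684, 0.181, -0.181]
contact_force: [0.5, 0.5, 1.1]
width: 0.701
```

Emit:
send_rows(
  targets=[
    [[0.06,0,0,0,0],[0.06,0,0,0,0]],
  ],
)

```text
time_s: 38.62
eef_pos: [0.6265, -0.0693, 0.1898]
orientation: [0.683, -0.683, -0.183, 0.183]
contact_force: [0.1, -0.2, -0.1]
width: 0.703
```

```bash
python3 - <<'E'
from h import *
n="wrist";p,d=camera(n);cv2.imwrite("pics/w18.png",p)
plan([.588,-.0056,.065],30)
rel(n,d,.052,(.587,-.002),.06)
rel(n,d,.1115,(.587,-.002),.024)
m=top(n,d,.1115,.005,.587,-.001,.02);c=cloud(n,m,d);A=np.c_[c[:,:2]-c[:,:2].mean(0),np.ones(len(c))];print(len(c),np.linalg.lstsq(A,c[:,2],rcond=None)[0])
cv2.imwrite("pics/w18c.png",cv2.resize(p[0:180,190:370],None,fx=3,fy=3))
E
```

```text
roll -0.001 (q7 0.17) shift [ -1.5 124.8  74.5] mm; jaw now 29.9
roll 3.141 (q7 0.17) shift [  1.5 124.8 -74.5] mm; jaw now 29.9
tcp [626.6 -69.4 189.8] tooly [-0.  0. -1.] toolx [0.866 0.499 0.   ] toolz [-0.499  0.866  0.   ] t 38.67 w 0.704 F [-0.4 -0.1  0.4]
circ [587.2  -1.4  51.7] ell [587.2  -1.2 101.8 102. ] tool-frame [-6.000e-02  1.378e+02  7.869e+01] px [278.92920354 103.81120944]
circ [587.5  -0.9  19.9] ell [587.3  -0.8  38.3  38.6] tool-frame [ 0.19 78.31 79.06] px [279.42771084 100.41566265]
2157 [ 0.00189658 -0.00067524  0.11077736]
```

View pics/w18c.png

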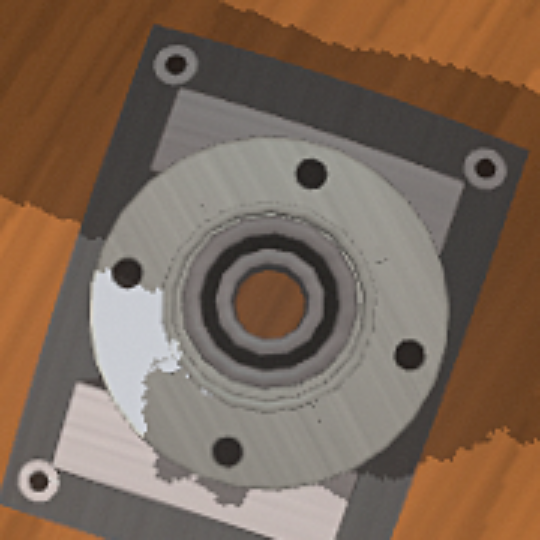

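Emit:
send_rows(
  targets=[
    [[0.045,-0.009,0,0.048,0],[0.045,-0.009,0,0.048,0],[0.045,-0.009,0,0.049,0],[0.045,-0.009,0,0.049,0],[0.045,-0.009,0.0,0.049,0],[0.045,0,0.05,0,0],[0.045,0,0.035,0,0],[0.045,0,0,0,0],[0.045,0,0,0,0],[0.045,0,0,0,0]],
  ],
)

```text
time_s: 39.92
eef_pos: [0.4676, 0.118, 0.1059]
orientation: [0.683, -0.683, -0.183, 0.181]
contact_force: [-0.4, -0.6, 0.1]
width: 0.527
```

```bash
python3 - <<'E'
from h import *
n="wrist";p,d=camera(n);cv2.imwrite("pics/w19.png",p)
plan([.428,.186,.012],30)
rel(n,d,.025,(.428,.186),.03)
rel(n,d,.009,(.428,.186),.03)
print([(round(r["conf"],2),np.array(r["location"])*[560,420]) for r in place_of(n,"disc_mid_center")])
E
```

```text
roll -0.003 (q7 -0.39) shift [-0.4 93.7 78.9] mm; jaw now 29.8
roll 3.138 (q7 -0.39) shift [  0.4  93.7 -78.9] mm; jaw now 29.8
tcp [467.6 117.8 105.8] tooly [ 0.002  0.001 -1.   ] toolx [0.868 0.497 0.002] toolz [-0.497  0.868 -0.001] t 39.98 w 0.529 F [1.  0.7 0.7]
circ [427.  183.5   8.8] ell [427.1 183.5  16.5  16.9] tool-frame [-2.6  80.75 77.21] px [275.13888889 103.06944444]
circ [427.  183.5  19. ] ell [427.  183.5  36.3  37.1] tool-frame [-2.73 96.75 77.27] px [275.32413793 103.52413793]
[(0.83, array([275.184, 106.89 ])), (0.82, array([188.216, 159.012]))]
```

View pics/w19.png

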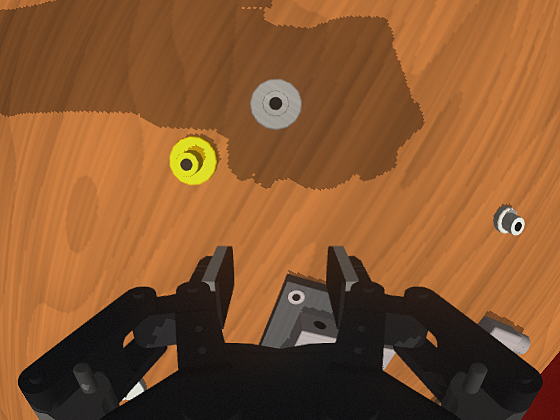

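Emit:
send_rows(
  targets=[
    [[0.045,-0.0026,0,0.04,0],[0.045,0,0,0.0372,0],[0.045,0,0,0,0],[0.045,0,0.04,0,0],[0.045,0,0.03,0,0],[0.045,0,0.0225,0,0],[0.045,0,0,0,0],[0.045,0,0,0,0],[0.045,0,0,0,0]],
  ],
)

```text
time_s: 41.15
eef_pos: [0.4269, 0.1833, 0.013]
orientation: [0.683, -0.683, -0.182, 0.181]
contact_force: [-0.2, 0.2, 0.5]
width: 0.527
```

```bash
python3 - <<'E'
from h import *
n="wrist";p,d=camera(n);cv2.imwrite("pics/w20.png",p)
plan([.428,.186,.012],30)
rel(n,d,.025,(.428,.185),.03)
E
```

```text
roll -0.003 (q7 -0.72) shift [2.3 1.  1.7] mm; jaw now 29.8
roll 3.138 (q7 -0.72) shift [-2.3  1.  -1.7] mm; jaw now 29.8
tcp [426.8 183.3  13. ] tooly [ 0.001  0.001 -1.   ] toolx [0.868 0.497 0.002] toolz [-0.497  0.868  0.   ] t 41.2 w 0.526 F [-0.6  0.3 -0.5]
circ [448.2 196.2  13.1] ell [453.6 193.4  11.1  36.2] tool-frame [ 28.27 -11.96  -4.57] px [332.36434109 266.56589147]
```

View pics/w20.png

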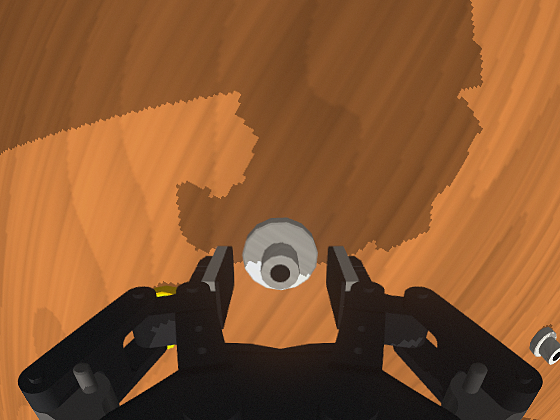

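Emit:
send_rows(
  targets=[
    [[0.01,0,0,0,0],[0.01,0,0,0,0],[0.01,0,0,0,0],[0.01,0,0,0,0],[0.01,0,0,0,0]],
  ],
)

```text
time_s: 41.82
eef_pos: [0.4265, 0.1834, 0.0126]
orientation: [-0.683, 0.683, 0.182, -0.182]
contact_force: [0.2, -0.1, 8.4]
width: 0.185
```

```bash
python3 - <<'E'
from h import *
n="wrist";p,d=camera(n);cv2.imwrite("pics/w21.png",p)
plan([.428,.186,.012],30)
E
```

```text
roll -0.003 (q7 -0.72) shift [2.6 0.6 1.5] mm; jaw now 29.8
roll 3.139 (q7 -0.72) shift [-2.6  0.6 -1.5] mm; jaw now 29.8
tcp [426.5 183.4  12.6] tooly [ 0.001  0.    -1.   ] toolx [0.867 0.498 0.001] toolz [-0.498  0.867 -0.   ] t 41.88 w 0.184 F [ 0.3 -1.1  9.1]
```

View pics/w21.png

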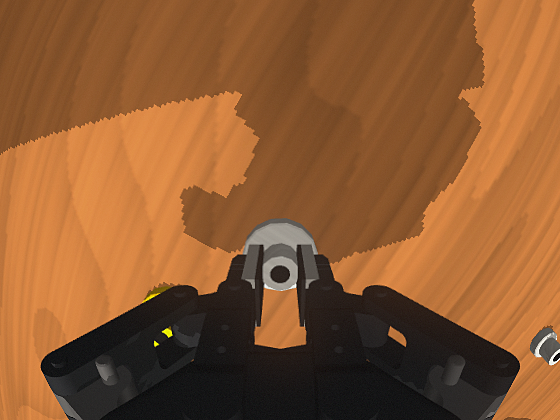

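Emit:
send_rows(
  targets=[
    [[0.01,0,-0.015,0,0],[0.01,0,-0.05,0,0],[0.01,0,-0.06,0,0],[0.01,0,-0.05,0,0],[0.01,0.0096,0,-0.048,0],[0.01,0.0095,0,-0.048,0],[0.01,0.0095,0,-0.048,0],[0.01,0.0095,0,-0.048,0],[0.01,0.0095,0,-0.048,0],[0.01,0,0,0,0]],
  ],
)

```text
time_s: 43.12
eef_pos: [0.5885, -0.0051, 0.1864]
orientation: [-0.683, 0.684, 0.18, -0.18]
contact_force: [-0.5, 1.8, -0.2]
width: 0.183
```

Emit:
send_rows(
  targets=[
    [[0.01,0,0.025,0,0],[0.01,0,0.015,0,0],[0.01,0,0,0,0],[0.01,0,0,0,0],[0.01,0,0,0,0]],
  ],
)

```text
time_s: 43.75
eef_pos: [0.5873, -0.0008, 0.1478]
orientation: [-0.683, 0.683, 0.183, -0.182]
contact_force: [-0.1, -0.6, -0.7]
width: 0.175
```

```bash
python3 - <<'E'
from h import *
n="wrist";p,d=camera(n);cv2.imwrite("pics/w22.png",p)
plan([.5872,-.0010,.1241],29.9)
E
```

```text
roll -0.001 (q7 -0.03) shift [-0.1 23.6 -0.1] mm; jaw now 29.9
roll 3.141 (q7 -0.03) shift [ 0.1 23.6  0.1] mm; jaw now 29.9
tcp [587.3  -0.9 147.7] tooly [ 0.001 -0.    -1.   ] toolx [0.867 0.498 0.001] toolz [-0.498  0.867 -0.001] t 43.8 w 0.182 F [-0.3 -0.2 -0.2]
```

View pics/w22.png

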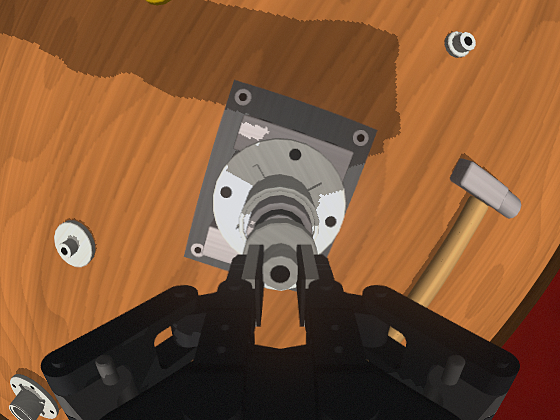

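Position is right; lower to just above contact, then in fine steps.

Emit:
send_rows(
  targets=[
    [[0.01,0,0.012,0,0],[0.01,0,0.007,0,0],[0.01,0,0.002,0,0],[0.01,0,0,0,0],[0.01,0,0.0015,0,0],[0.01,0,0,0,0],[0.01,0,0,0,0]],
  ],
)

```text
time_s: 44.68
eef_pos: [0.5871, -0.0011, 0.1247]
orientation: [-0.683, 0.683, 0.182, -0.182]
contact_force: [0.7, -0.9, -0.6]
width: 0.182
```

Emit:
send_rows(
  targets=[
    [[0.01,0,0.0007,0,0],[0.01,0,0,0,0],[0.01,0,0,0,0]],
  ],
)

```text
time_s: 45.05
eef_pos: [0.5871, -0.001, 0.1242]
orientation: [-0.683, 0.683, 0.182, -0.182]
contact_force: [-1.3, -0.3, 5.5]
width: 0.183
```

Contact at the expected height. Release and retreat.

Emit:
send_rows(
  targets=[
    [[0.02,0,0,0,0],[0.025,0,0,0,0],[0.045,0,0,0,0],[0.045,0,0,0,0],[0.045,0,-0.01,0,0],[0.045,0,-0.03,0,0],[0.045,0,-0.04,0,0],[0.045,0,0,-0.05,0],[0.045,0,0,-0.03,0],[0.045,0,0,0,0]],
  ],
)

```text
time_s: 46.3
eef_pos: [0.6276, -0.0733, 0.2042]
orientation: [-0.683, 0.684, 0.181, -0.181]
contact_force: [-0.5, 0.4, -0.1]
width: 0.526
```

Emit:
send_rows(
  targets=[
    [[0.045,0,0,0,0],[0.045,0,0,0,0]],
  ],
)

```text
time_s: 46.55
eef_pos: [0.6265, -0.0691, 0.2042]
orientation: [0.683, -0.683, -0.183, 0.183]
contact_force: [0.5, 0.3, 0.9]
width: 0.526
```

```bash
python3 - <<'E'
from h import *
n="wrist";p,d=camera(n)
plan([.588,-.0056,.065],30)
rel(n,d,.052,(.587,-.002),.06)
rel(n,d,.1205,(.587,-.002),.024)
rel(n,d,.1365,(.587,-.002),.02)
m=top(n,d,.1205,.004,.587,-.001,.02);c=cloud(n,m,d);A=np.c_[c[:,:2]-c[:,:2].mean(0),np.ones(len(c))];print(len(c),np.linalg.lstsq(A,c[:,2],rcond=None)[0])
cv2.imwrite("pics/w23c.png",cv2.resize(p[0:200,170:390],None,fx=2.5,fy=2.5))
p,d=camera("side");cv2.imwrite("pics/s23.png",cv2.resize(p[150:290,170:350],None,fx=4,fy=4))
E
```

```text
roll -0.001 (q7 0.15) shift [ -1.6 139.1  74.3] mm; jaw now 29.9
roll 3.141 (q7 0.15) shift [  1.6 139.1 -74.3] mm; jaw now 29.9
tcp [626.5 -69.2 204.1] tooly [ 0.  0. -1.] toolx [0.866 0.499 0.   ] toolz [-0.499  0.866  0.   ] t 46.6 w 0.525 F [-0.  -1.2  0.2]
circ [587.1  -1.4  51.8] ell [587.1  -1.3 101.8 102.1] tool-frame [ -0.22 152.15  78.52] px [279.028125 104.546875]
circ [587.2  -1.3  19.1] ell [587.4  -1.   36.5  36.9] tool-frame [ 0.12 83.65 78.63] px [279.18831169 101.42207792]
circ [587.5  -1.    8.9] ell [587.6  -0.9  16.9  16.9] tool-frame [ 0.37 67.65 78.65] px [279.90789474 100.36842105]
1704 [-0.0005972  -0.00248544  0.12027846]
```

View pics/w23c.png

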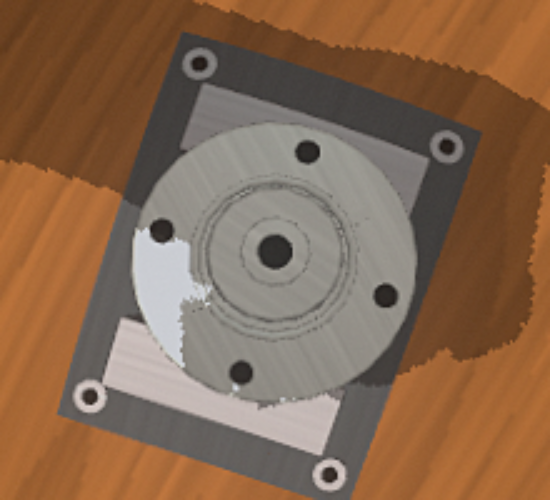

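View pics/s23.png

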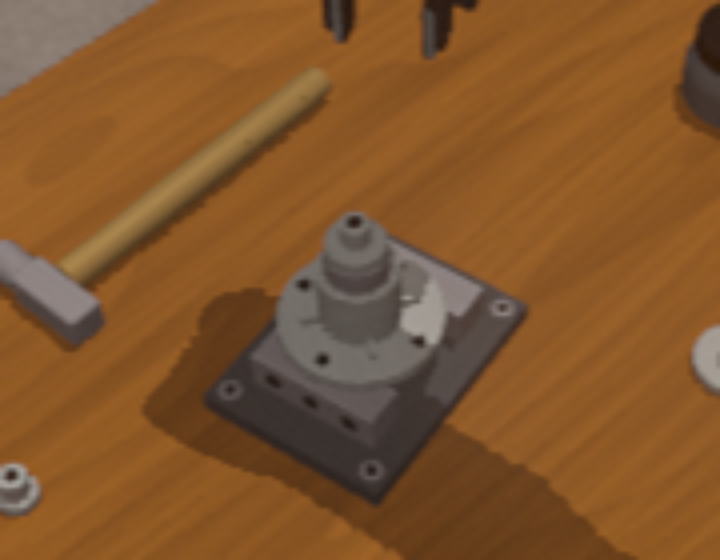

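Everything is stacked level and concentric. Handing in.

```bash
python3 -c "
from cell import *
print(bot.hand_in())"
```

```text
the job is handed in; nothing more can be done
None
```

The bearing carrier is set up on the anvil plate with the bearing and the 38 mm disc on top. I handed the job in at about 47 s of the 120 s allowed; the hand-in gave no verdict.

I laid both blocks on the plate and rested the carrier across them; it was the left-hand one of the two, at y ≈ −0.34. Then I seated the bearing in its mouth and put the plain 38 mm disc on it, boss up. The yellow look-alike was left alone, and so were the other two discs, the tub and the hammer. I did not measure their positions again at the end, but they looked in place in the last pictures that showed them.

| Check | Measured | Limit |
|---|---|---|
| Block centres, lengthwise from the hole | about +44 to +47 mm and −49 mm | 37–58 mm |
| Block centres, across | within 2 mm | 15 mm |
| Block angle to the plate | under 0.01 rad | 0.15 rad |
| Carrier centre from the hole | about 3 mm | 10 mm |
| Carrier flange top | 52 mm above the bench (nominal 52 mm), tilt under 0.001 rad | 0.04 rad |
| Bearing to carrier | about 0.5 mm | 5 mm |
| Disc to bearing | under 1 mm | 5 mm |
| Disc tilt | about 0.003 rad | 0.06 rad |

- **Block measurement:** the block figures were taken before the carrier covered the blocks. Two wrist-camera views disagreed by about 3 mm on the first block, and both values are well inside the limit.
- **Camera disagreement:** the scene, side and wrist cameras differed by up to about 4 mm in absolute position. I therefore placed the bearing and disc using measurements taken from matching wrist-camera views.
- **Seating and release:** the bearing and the disc both made contact at the calculated seating heights. The gripper is open and clear of the stack.

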